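# Shut the depositor's outlet and draw its plunger

## Robot

A 7-joint arm with a two-finger parallel gripper is mounted at the origin on the work surface. World frame = base frame: x ahead of the robot, y to its left, z up, the work surface at z = 0. Lengths are in m, angles in rad, forces in N, time in s.
With the tool pointing down it reaches from about 0.35 to 0.9 m from the base axis. Payload 8.1 kg.
Tool frame: the origin (TCP) lies midway between the tips of the shut fingers; the grasp point (between the pads) lies arm.hold_point_z behind it (arm.hold_point_z is the distance from the TCP to the grasp point, in m); z points along the fingers, x is the direction in which the jaws open and shut, and the axes are right-handed (so a half turn about z gives the same grasp; the last joint's range is limited). The gripper opens to 92 mm and grips with 3 to 60 N. Pads are 19 mm wide; open, the fingers measure 130 mm over their backs; the gripper's body (75 mm by 190 mm) begins 47 mm behind the grasp point.
Start: joints at [1.202, 0.434, 0.025, 1.573, -0.012, 1.134, -0.075], TCP at [0.164, -0.603, 0.227] pointing down, gripper open.
Joint ranges: [-2.62, 2.62], [-0.44, 2.09], [-1.27, 1.32], [0.08, 2.57], [-1.32, 4.46], [0.12, 2], [-2.74, 2.74]. Speed limits (rad/s): [2.22, 2.22, 3.01, 3.01, 3.14, 3.14, 3.14].

## Interface

Orientations are given as a rotation vector (axis times angle).
In Python, from cell import arm gives the robot as it stands.
- The arm moves only by the shell command python3 -m pendant 'ROWS' [FORCE]. ROWS is JSON, a list of rows, each an object with "dp": the shift along the tool's x, y, z in m, a list of three; "rotation": the turn, a rotation vector about the tool's x, y, z in rad, a list of three; "fingers": the closure, from -1 (fully open) to 1 (shut). In form: [{"dp": [x, y, z], "rotation": [rx, ry, rz], "fingers": fingers}, ...]. A call has 1 to 20 rows; each row is the pose to reach, as a shift and turn from the pose measured when the call began, along the tool's axes at that moment; what a row does not reach only later rows make up. A row lasts 1/8 s, in which the tool goes at most 62.5 mm and 10.7 degrees, less where a joint would pass 70% of its speed; a pose out of reach is approached as far as the arm can. A call with a gripper value outside its range is refused whole. The fingers move at their own pace and stop on an object; FORCE is the grip in N (left out, the last holds). Time passes only in rows, so rows that repeat a pose let the fingers close. It gives the time, the measured TCP pose, the force and the opening at its end, in the units of the state.
- arm.observe(): the state, without advancing time (a new reading comes with each control period).
- arm.get_image(name): name is "scene" or "top" or "wrist"; returns the picture (420x560x3 uint8, blue, green, red); there is no depth.
- arm.camera_params(name): a dict with "camera_matrix" (3x3 intrinsics, pixels), "k1" (the pictures are not rectified: a ray, as slopes to the right and down, at radius r is drawn at 1 + k1 r^2 times it, then the intrinsics apply), "rvec" (rotation vector, rad) and "tvec" (3), from world to camera coordinates, as OpenCV has them. Camera axes: x right, y down, z forward; pixel columns grow to the right and rows downward; lengths in m; the calibration is good to about 2 mm. A picture is of the moment at which its call begins: read the wrist's pose just before it. camera_params takes no time and is no camera call; for the wrist camera it gives the pose at the moment of the call.
- arm.sign_off(): hands the job in, once; it reports no verdict.
The state is a dict: "clock": time; "joints": joint angles; "dq": joint speeds; "joint_efforts": joint torques, N m; "position": TCP position; "ee_rot": TCP orientation; "force": force on the tool from outside, world axes, zero at the start; "ft_torque": the same for the moment, N m; "width": opening from 0.0 (shut) to 1.0 (fully open).
Only numpy, scipy, OpenCV 4.12 (cv2) and the standard library are available. Lean on these libraries where they do the work, as an engineer would, in place of code of your own. Each camera call takes 0.05 s, during which the arm holds its last target.

## Task

Get the filling depositor ready for loading: take the narrow shut-off blade out of the white rack, slide it edgewise fully home into the slot of the depositor's outlet block and let go of it. Then take the plunger by its crossbar and draw it straight along the leaning barrel, without forcing it sideways and without pulling it right out, until the crossbar is level (measured along the barrel) with the pointer on the scale column beside it, and finish while still holding it there. Leave the pointer, the wide wooden-handled scraper and everything else on the bench where they are.

Things in the scene. Friction and masses are not known exactly. Their poses are not given: they have to be found in the camera images.
- blade_grip (a point): Centre of the black bar grip (60 along y, 16 along x, 28 mm high) on top of the shut-off blade, a loose steel plate 52 wide (y), 5 thick (x), 80 mm of it showing below the grip; 180 g. Its bottom edge is 94 mm below this point. It starts upright in one of the rack's slots with a few mm of play; pinch the grip from above across its 16 mm. z is up along the blade.
- blade_foot (a point): Middle of the bottom edge of the shut-off blade (same axes as blade_grip).
- slot (a point): Centre of the mouth of the slot in the top of the steel outlet block (90 x 90 mm, top 74 mm above the table). The slot is 11 mm wide along x, 58 long along y, 45 deep straight down, with chamfered edges; the blade is fully home standing on its floor, its grip's centre then 49 mm above this point. Axes are the depositor's: x away from the robot at yaw 0, z up.
- depositor: Filling depositor, fixed: white foot plate 140 (x) x 300 (y) mm, outlet block to the -y side, scale column to the +y side (12 mm thick, parallel to the barrel, 90 mm from its axis, 22 mm knob on top 127 mm beyond the barrel's mouth). Origin on the table near the barrel's foot, x away from the robot at yaw 0, z up.
- barrel_mouth (a point): Centre of the upper end of the steel barrel, 60 mm outside diameter, bore 22 mm and 90 mm deep, open at this end. z is the barrel's axis, pointing out of the bore: it leans 22 degrees from vertical towards the depositor's -x (towards the robot at yaw 0). y is the depositor's y.
- crossbar (a point): Centre of the plunger's black crossbar, 18 thick (x), 74 long (y), 20 mm high (z); z is the rod's axis, upwards. Below it a neck of 12 mm diameter shows for 22 mm. Starts about 42 mm beyond the barrel's mouth along the axis, square to the depositor. Pinch across the 18 mm, coming down along the rod's axis.
- plunger_foot (a point): Middle of the plunger's lower end, 132 mm below the crossbar's centre along the rod; at most 90 mm below the barrel's mouth.
- pointer_tip (a point): Tip of the pointer, a black tongue 14 wide x 6 mm thick on the black slider of the scale column, 57 mm to the +y side of the barrel's axis, 32 to 60 mm higher along it than the crossbar at the start. Axes are the barrel's: level means the crossbar's centre has this tip's height along z. Only 4 N of friction holds it: do not touch it.
- plunger: The plunger, loose, 300 g, resisted only by weight and friction: below the neck a steel rod of 20 mm diameter, about 98 mm long, with 1 mm play all round in the bore, on whose floor it stands at the start. Origin at its lower end, z along the rod, upwards.
- rack: White slotted block, fixed, 80 (x) x 210 (y) x 55 mm high; two slots 8.5 x 78.5 mm, 45 mm deep, run along y, centred 52 mm to either side of its origin, which is under its centre.
- scraper_grip (a point): Centre of the round wooden grip (24 mm thick, 78 long) of the dough scraper, whose blade is 74 mm wide; it stands in the other slot of the rack. Not to be moved.
- bowl: shallow steel bowl, 150 mm across, 70 high, standing at the far side; origin under its centre; to be left alone.
- mould: turned wooden cake mould, 64 mm across, 78 high, standing near the robot between rack and depositor; origin under its centre; to be left alone.
- brush: pastry brush lying on the table to the robot's left; origin under it; to be left alone.
Things that resemble listed ones, but are neither listed nor needed, are in the scene too. Leave any blue look-alike of the plunger alone. What is shaped like the part that bears blade_grip but blue is not meant.

How it is judged:
By the outcome, as a careful person would: the job done as asked, in the order asked, and still so for the second after the job is handed in, while the arm keeps its last pose, push and grip.
It also fails if it takes over 48 s, if anything falls off the work surface, if the arm or the gripper's body presses on something with over 40 N, if the wrist force passes 120 N, or if a joint passes its speed limit or range.

## Working session

There is one attempt and no reset: what is moved stays moved. The work goes in short steps, Python scripts to look and compute and a shell command to move; the robot and the scene stay as the last step left them, time stands still between calls to the robot, and variables do not carry over. Pictures are saved under pics/ and viewed, and the job is handed in when it is done.

```bash
ls; mkdir -p pics; python3 - <<'E'
from cell import arm
import cv2,numpy as np
print(arm.observe(), arm.hold_point_z)
for n in ["scene","top","wrist"]:
    print(n,arm.camera_params(n)); cv2.imwrite(f"pics/{n}0.png",arm.get_image(n))
E
```

```text
pics
{'clock': 0.0, 'joints': array([ 1.20242734,  0.43523488,  0.02498952,  1.5740845 , -0.01159188,
        1.13397462, -0.07511347]), 'dq': array([-0.00040952, -0.00139327, -0.00132947, -0.00044951, -0.00172121,
        0.001125  , -0.00109098]), 'joint_efforts': array([-2.76925181e-03, -6.67842793e+01,  9.83952396e-01, -3.14462113e+01,
       -6.04562648e-02,  4.30471008e-02,  1.76369977e-04]), 'position': array([ 0.16396028, -0.60259518,  0.22594264]), 'ee_rot': array([-2.49544458e+00,  1.90715191e+00,  2.08116305e-03]), 'force': array([-0.29735794,  0.34948695,  0.05678923]), 'ft_torque': array([-0.02092112,  0.02314764, -0.04153661]), 'width': 0.9976579056304595} 0.0188
scene {'camera_matrix': array([[424.68795907,   0.        , 282.20086374],
       [  0.        , 424.68795907, 213.87331227],
       [  0.        ,   0.        ,   1.        ]]), 'k1': -0.051916873374049495, 'rvec': array([ 2.2257407 ,  1.08851809, -0.40158137]), 'tvec': array([-0.33562051, -0.22445045,  1.5158937 ])}
top {'camera_matrix': array([[382.94408139,   0.        , 271.89699879],
       [  0.        , 382.94408139, 210.06910719],
       [  0.        ,   0.        ,   1.        ]]), 'k1': -0.09951386828838037, 'rvec': array([ 2.16803796, -2.1502318 ,  0.15112694]), 'tvec': array([-0.01388201,  0.56114472,  1.2049188 ])}
wrist {'camera_matrix': array([[368.42670335,   0.        , 276.51608882],
       [  0.        , 368.42670335, 207.45836354],
       [  0.        ,   0.        ,   1.        ]]), 'k1': 0.03146873355305783, 'rvec': array([-2.3112733 ,  1.76718805,  0.24873854]), 'tvec': array([-0.62518993, -0.03438576,  0.38870943])}
```

View pics/scene0.png

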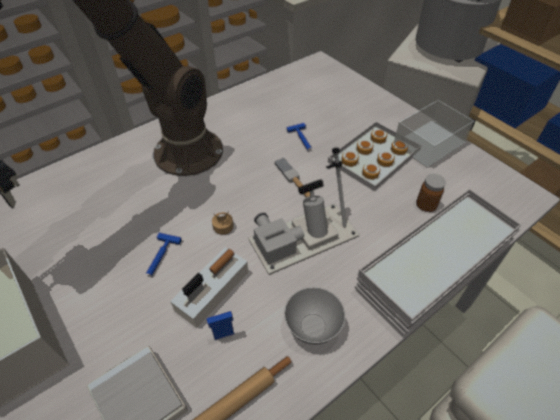

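View pics/top0.png

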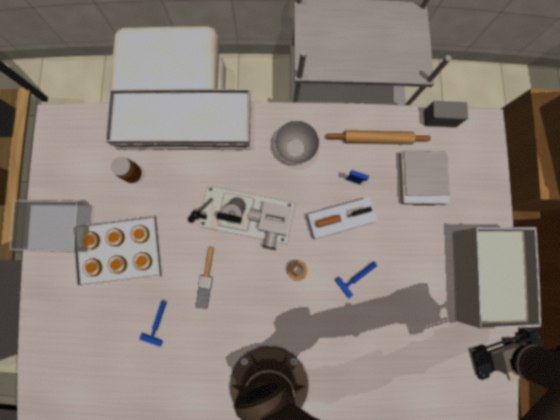

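View pics/wrist0.png

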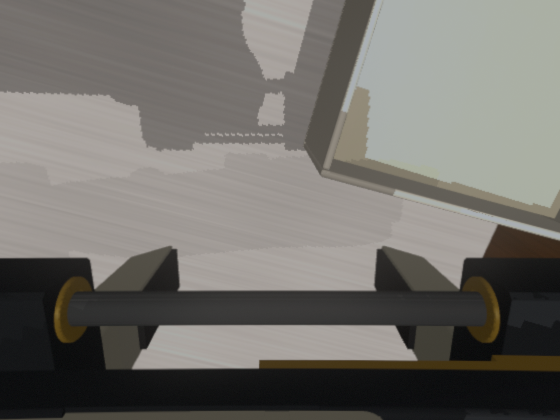

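The scene shows the rack with the black grip and the wooden scraper at about (193,284) and (222,262), with the depositor to the right around (305,230). I'll enlarge both areas.

```bash
python3 - <<'E'
import cv2
t=cv2.imread("pics/top0.png"); s=cv2.imread("pics/scene0.png")
# crop with grid labels
def crop(im,x0,y0,x1,y1,f,name):
    c=cv2.resize(im[y0:y1,x0:x1],None,fx=f,fy=f,interpolation=cv2.INTER_CUBIC)
    for x in range((x0+9)//10*10,x1,10):
        cv2.line(c,((x-x0)*f,0),((x-x0)*f,4 if x%20 else 8),(0,0,255),1)
        if x%20==0: cv2.putText(c,str(x),((x-x0)*f,18),0,.4,(0,0,255),1)
    for y in range((y0+9)//10*10,y1,10):
        cv2.line(c,(0,(y-y0)*f),(6,(y-y0)*f),(0,0,255),1); cv2.putText(c,str(y),(8,(y-y0)*f+4),0,.4,(0,0,255),1)
    cv2.imwrite(name,c)
crop(t,180,180,300,255,6,"pics/t_dep.png")
crop(t,295,190,385,245,8,"pics/t_rack.png")
crop(s,240,140,365,275,4,"pics/s_dep.png")
crop(s,165,240,255,325,7,"pics/s_rack.png")
E
```

```text
(no output)
```

View pics/t_dep.png

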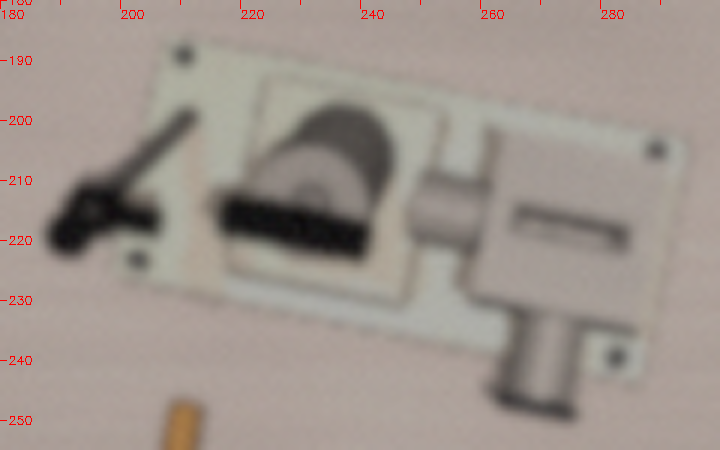

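View pics/t_rack.png

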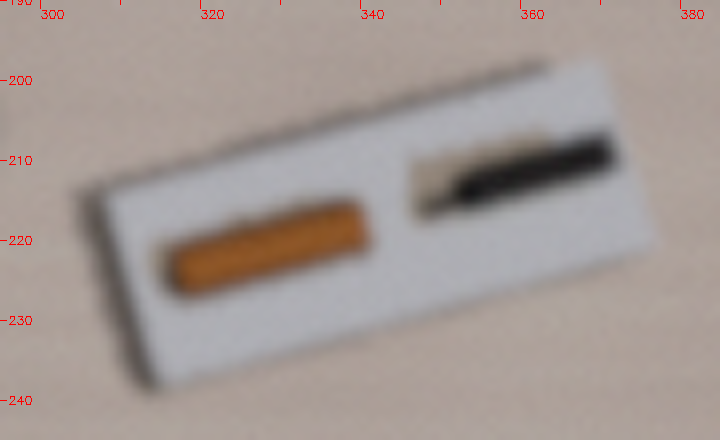

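View pics/s_dep.png

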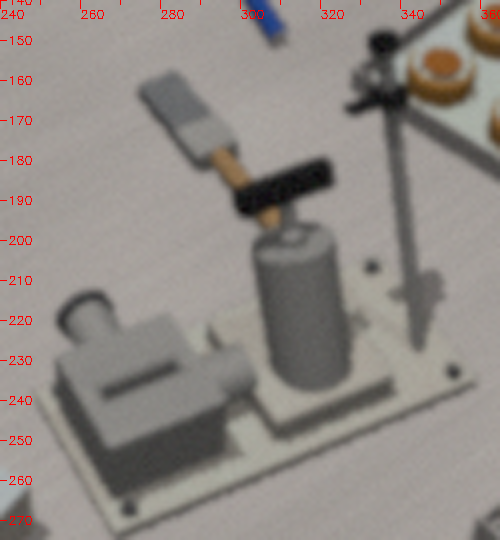

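View pics/s_rack.png

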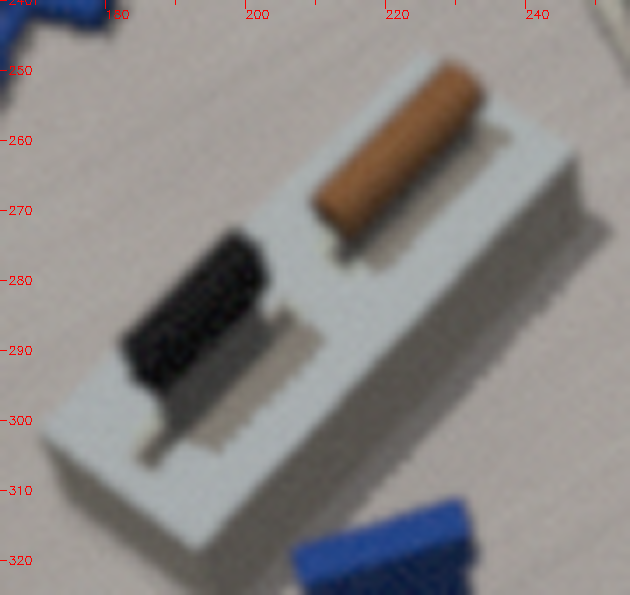

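```bash
cat > h.py <<'E'
import numpy as np, cv2
from scipy.optimize import least_squares
from scipy.spatial.transform import Rotation as R
from cell import arm
def P(n):
    c=arm.camera_params(n); return c
def proj(c,X):
    X=np.atleast_2d(X).astype(float)
    return cv2.projectPoints(X,c["rvec"],c["tvec"],c["camera_matrix"],np.array([c["k1"],0,0,0,0.]))[0].reshape(-1,2)
def ray(c,px):
    u=cv2.undistortPoints(np.array([[px]],float),c["camera_matrix"],np.array([c["k1"],0,0,0,0.]))[0,0]
    M=cv2.Rodrigues(c["rvec"])[0]; o=-M.T@c["tvec"]; d=M.T@np.array([u[0],u[1],1]); return o,d/np.linalg.norm(d)
def onz(c,px,z):
    o,d=ray(c,px); return o+d*(z-o[2])/d[2]
def tri(obs):
    A=np.zeros((3,3));b=np.zeros(3);L=[]
    for c,px in obs:
        o,d=ray(c,px);Q=np.eye(3)-np.outer(d,d);A+=Q;b+=Q@o;L.append((Q,o))
    X=np.linalg.solve(A,b); return X,[round(1e3*np.linalg.norm(Q@(X-o)),1) for Q,o in L]
def crop(im,x0,y0,x1,y1,f,name):
    c=cv2.resize(im[y0:y1,x0:x1],None,fx=f,fy=f,interpolation=cv2.INTER_CUBIC)
    for x in range((x0+9)//10*10,x1,10):
        cv2.line(c,((x-x0)*f,0),((x-x0)*f,4 if x%20 else 8),(0,0,255),1)
        if x%20==0: cv2.putText(c,str(x),((x-x0)*f,18),0,.4,(0,0,255),1)
    for y in range((y0+9)//10*10,y1,10):
        cv2.line(c,(0,(y-y0)*f),(6,(y-y0)*f),(0,0,255),1); cv2.putText(c,str(y),(8,(y-y0)*f+4),0,.4,(0,0,255),1)
    cv2.imwrite(name,c)
E
python3 - <<'E'
from h import *
np.set_printoptions(precision=4,suppress=True)
T=P("top");S=P("scene")
for n,a,b in [("grip",(361.6,211.2),(192.9,284.7)),("slot",(275,217.8),(275,235)),("xbar",(228.8,218),(311,186.5)),("tip",(206.2,216.3),(326.8,167)),("knob",(191.2,219.7),(336,151)),("mouth",(231.8,213),(313.3,199.5))]:
    print(n,*tri([(T,a),(S,b)]))
t8=lambda p:(295+p[0]/8,190+p[1]/8); t6=lambda p:(180+p[0]/6,180+p[1]/6)
a,b=onz(T,t8((455,185)),.118),onz(T,t8((612,150)),.118)
print("grip ends",a,b,np.degrees(np.arctan2(*(a-b)[[0,1]])), np.linalg.norm(a-b),(a+b)/2)
for c in [(105,190),(605,58),(655,250),(155,390)]: print("rack",onz(T,t8(c),.055))
a,b=onz(T,t6((515,213)),.074),onz(T,t6((628,240)),.074)
print("slot",a,b,np.linalg.norm(a-b),(a+b)/2,np.degrees(np.arctan2(*(a-b)[[0,1]])))
for c in [(175,40),(685,135),(640,382),(122,275)]: print("plate",onz(T,t6(c),.008))
E
```

```text
grip [ 0.5524 -0.2849  0.1014] [np.float64(1.5), np.float64(1.5)]
slot [ 0.5335 -0.0174  0.0693] [np.float64(1.8), np.float64(1.8)]
xbar [0.5211 0.118  0.1671] [np.float64(1.9), np.float64(1.9)]
tip [0.5199 0.1757 0.2066] [np.float64(0.1), np.float64(0.1)]
knob [0.5084 0.2136 0.2355] [np.float64(2.4), np.float64(2.4)]
mouth [0.5398 0.1128 0.1337] [np.float64(1.9), np.float64(1.9)]
grip ends [ 0.5434 -0.252   0.118 ] [ 0.5574 -0.313   0.118 ] -12.91908136976871 0.0625963819006442 [ 0.5504 -0.2825  0.118 ]
rack [ 0.548  -0.1249  0.055 ]
rack [ 0.6035 -0.3285  0.055 ]
rack [ 0.5256 -0.3468  0.055 ]
rack [ 0.4683 -0.1445  0.055 ]
slot [0.539 0.01  0.074] [ 0.5253 -0.0491  0.074 ] 0.0607083553159583 [ 0.5322 -0.0196  0.074 ] 13.021201554677505
plate [0.6421 0.2011 0.008 ]
plate [ 0.591  -0.0835  0.008 ]
plate [ 0.4541 -0.0589  0.008 ]
plate [0.5103 0.2266 0.008 ]
```

```bash
cat >> h.py <<'E'
np.set_printoptions(precision=4,suppress=True)
def tool():
    s=arm.observe(); return s["position"],R.from_rotvec(s["ee_rot"]).as_matrix()
def pose(yaw,pitch=0,flip=False):
    """tool down, jaws (x) along (cos yaw,sin yaw); pitch: lean of approach axis back toward -x of the yaw frame"""
    Rz=R.from_euler('z',yaw,degrees=True).as_matrix()
    Ry=R.from_euler('y',-pitch,degrees=True).as_matrix()
    B=np.array([[1,0,0],[0,-1,0],[0,0,-1.]]).T
    if flip: B=B@np.diag([-1,-1,1])
    return Rz@Ry@B
def go(p,M):
    p0,R0=tool(); 
    print("dp",R0.T@(np.array(p)-p0),"rot",R.from_matrix(R0.T@M).as_rotvec())
E
python3 - <<'E'
from h import *
p,M=tool(); print(M); c=P("wrist"); C=cv2.Rodrigues(c["rvec"])[0]
print("cam in tool",M.T@(-C.T@c["tvec"]-p)); print("axes",M.T@C.T)
for f in (0,1): go([.551,-.283,.33],pose(14,0,f))
E
```

```text
[[ 0.2626 -0.9649 -0.0005]
 [-0.9649 -0.2626  0.0011]
 [-0.0012  0.0002 -1.    ]]
cam in tool [ 0.0006 -0.0738 -0.1569]
axes [[ 1.     -0.0008  0.001 ]
 [ 0.0005  0.9613  0.2756]
 [-0.0011 -0.2756  0.9613]]
dp [-0.207  -0.4573 -0.1037] rot [-0.0008  0.001  -1.5494]
dp [-0.207  -0.4573 -0.1037] rot [0.001  0.0008 1.5922]
```

```bash
python3 -m pendant '[{"dp":[-0.03,-0.06,-0.06],"rotation":[0,0,-0.17],"fingers":-1},{"dp":[-0.05,-0.11,-0.08],"rotation":[0,0,-0.35],"fingers":-1},{"dp":[-0.075,-0.16,-0.1],"rotation":[0,0,-0.53],"fingers":-1},{"dp":[-0.1,-0.21,-0.1],"rotation":[0,0,-0.71],"fingers":-1},{"dp":[-0.125,-0.26,-0.1],"rotation":[0,0,-0.89],"fingers":-1},{"dp":[-0.15,-0.31,-0.1],"rotation":[0,0,-1.07],"fingers":-1},{"dp":[-0.17,-0.36,-0.08],"rotation":[0,0,-1.25],"fingers":-1},{"dp":[-0.19,-0.41,-0.05],"rotation":[0,0,-1.43],"fingers":-1},{"dp":[-0.207,-0.457,-0.014],"rotation":[0,0,-1.55],"fingers":-1},{"dp":[-0.207,-0.457,-0.014],"rotation":[0,0,-1.55],"fingers":-1},{"dp":[-0.207,-0.457,-0.014],"rotation":[0,0,-1.55],"fingers":-1}]' 20
python3 - <<'E'
from h import *
p,M=tool(); c=P("wrist"); np.save("w1.npy",c,allow_pickle=True); im=arm.get_image("wrist"); cv2.imwrite("pics/w1.png",im); print(p,M)
print(arm.observe()["joints"],arm.observe()["clock"],[x for x in c.values()][2:], [v for v in P("wrist").values()][2:])
E
```

```text
clock: 1.52
position: [0.5503, -0.2834, 0.2401]
ee_rot: [-3.117, -0.382, 0.002]
force: [-0.4, 0.2, 0.1]
width: 0.998
[ 0.5503 -0.2834  0.2401] [[ 0.9703  0.2417 -0.0013]
 [ 0.2417 -0.9703  0.001 ]
 [-0.0011 -0.0012 -1.    ]]
[ 0.6836  0.4554 -0.4319  1.5394  0.1995  1.1912  0.459 ] 1.575 [array([-2.8423, -0.348 , -0.0482]), array([-0.465 , -0.4308,  0.2897])] [array([-2.8416, -0.3459, -0.0491]), array([-0.4653, -0.4311,  0.2895])]
```

View pics/w1.png

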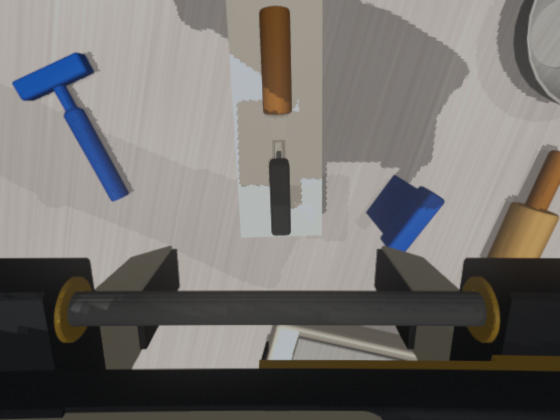

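```bash
python3 - <<'E'
from h import *
im=cv2.imread("pics/w1.png"); crop(im,220,130,340,245,5,"pics/w1c.png")
E
```

```text
(no output)
```

View pics/w1c.png

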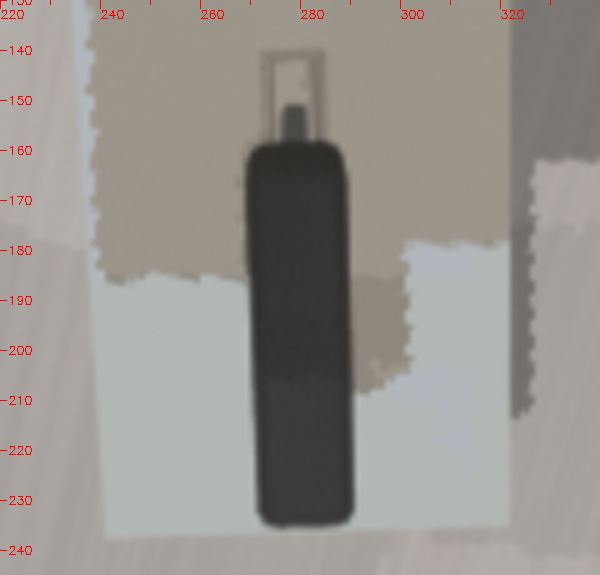

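```bash
python3 - <<'E'
from h import *
c=np.load("w1.npy",allow_pickle=True).item()
pts=[(269,158.5),(287,158.5),(271.5,235),(290.2,235)]
X=[onz(c,p,.118) for p in pts]
for x in X: print(x)
f=(X[0]+X[1])/2; n=(X[2]+X[3])/2; d=f-n
print(np.linalg.norm(d),"yaw",np.degrees(np.arctan2(-d[0],d[1])), np.linalg.norm(X[0]-X[1]),np.linalg.norm(X[2]-X[3]))
u=d/np.linalg.norm(d); print("centre from near end",n+u*.03)
for z in (.09,): 
  a=onz(c,(278,158.5),z);print("far bottom",a, np.linalg.norm((a-n)[:2]))
# rack edges
q=[(240.5,237.5),(322,235)]
r=[onz(c,p,.055) for p in q];print(r,np.linalg.norm(r[0]-r[1]),np.degrees(np.arctan2(*(r[1]-r[0])[[1,0]])))
sl=[onz(c,p,.055) for p in ((270.5,141),(284.5,141))];print(sl)
m=(r[0]+r[1])/2; sm=(sl[0]+sl[1])/2; e=sm-m;print("rack axis yaw",np.degrees(np.arctan2(-e[0],e[1])),np.linalg.norm(e))
E
```

```text
[ 0.5363 -0.2537  0.118 ]
[ 0.5496 -0.2504  0.118 ]
[ 0.5528 -0.3133  0.118 ]
[ 0.5675 -0.3096  0.118 ]
0.061779216302639384 yaw 16.14814230631681 0.013659782069192399 0.015060832809067387
centre from near end [ 0.5518 -0.2826  0.118 ]
far bottom [ 0.5441 -0.2561  0.09  ] 0.05761509938488418
[array([ 0.5284, -0.346 ,  0.055 ]), array([ 0.6059, -0.3241,  0.055 ])] 0.08053692986457477 15.839279825783139
[array([ 0.5349, -0.2472,  0.055 ]), array([ 0.5473, -0.2441,  0.055 ])]
rack axis yaw 16.249090070268238 0.0931191050174837
```

```bash
python3 - <<'E'
from h import *
c=np.load("w1.npy",allow_pickle=True).item()
T=P("top");S=P("scene")
print(tri([(T,(357,177)),(S,(221,320))]))
print(tri([(c,(425,210)),(T,(359,176)),(S,(221,318))]))
go([.5516,-.2828,.0855],pose(16.1))
E
```

```text
(array([ 0.6648, -0.2777,  0.0812]), [np.float64(1.6), np.float64(1.6)])
(array([ 0.6688, -0.275 ,  0.0997]), [np.float64(9.2), np.float64(8.3), np.float64(2.3)])
dp [ 0.0018 -0.001   0.1552] rot [-0.0003  0.0004 -0.0382]
```

```bash
python3 - <<'E'
from h import *
c=np.load("w1.npy",allow_pickle=True).item()
im=cv2.imread("pics/w1.png"); crop(im,340,150,460,260,5,"pics/w1d.png")
crop(cv2.imread("pics/scene0.png"),190,290,250,350,9,"pics/s_blue.png")
E
```

```text
(no output)
```

View pics/w1d.png

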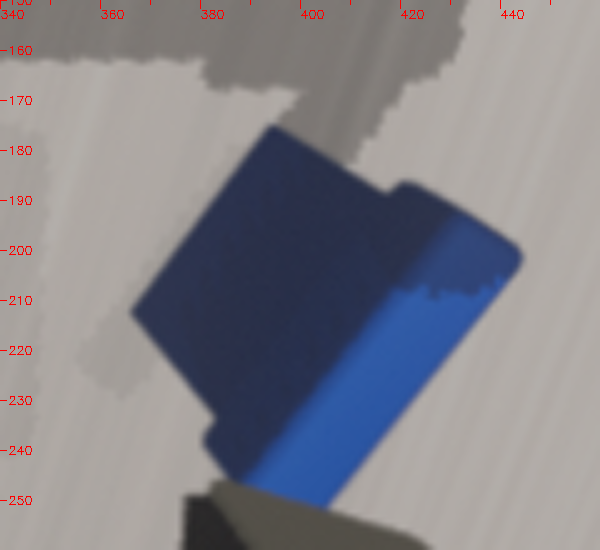

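View pics/s_blue.png

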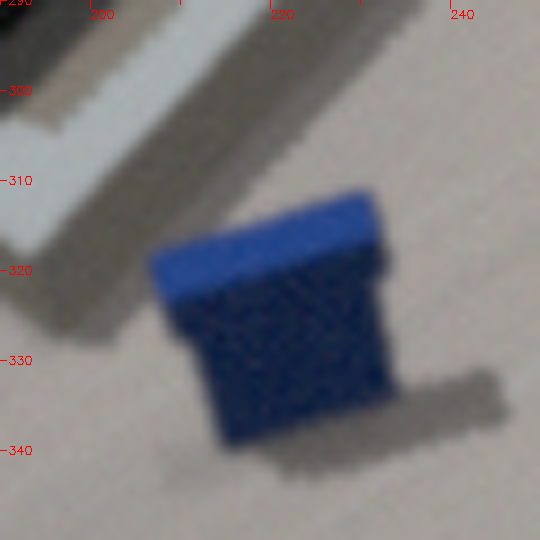

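```bash
python3 - <<'E'
from h import *
c=np.load("w1.npy",allow_pickle=True).item()
for p in [(393,175),(366,212)]: print(onz(c,p,0))
for z in (.075,.09,.108):
  print(z,[onz(c,p,z)[:2] for p in [(432,190),(388,246),(405,252),(443,201)]])
p,M=tool();
for X in ([.62,-.35,.1],[.66,-.25,.1]): print((np.array(X)-[.5516,-.2828,0])@pose(16.1))
E
```

```text
[ 0.6737 -0.2564  0.    ]
[ 0.6581 -0.3037  0.    ]
0.075 [array([ 0.6849, -0.2527]), array([ 0.6643, -0.3131]), array([ 0.6816, -0.315 ]), array([ 0.698 , -0.2599])]
0.09 [array([ 0.6778, -0.2508]), array([ 0.6581, -0.3084]), array([ 0.6746, -0.3102]), array([ 0.6902, -0.2577])]
0.108 [array([ 0.6692, -0.2485]), array([ 0.6508, -0.3027]), array([ 0.6663, -0.3044]), array([ 0.681, -0.255])]
[ 0.0471  0.0835 -0.1   ]
[ 0.1132 -0.0015 -0.1   ]
```

```bash
python3 -m pendant '[{"dp":[0.002,-0.001,0.05],"rotation":[0,0,-0.038],"fingers":0},{"dp":[0.002,-0.001,0.1],"rotation":[0,0,-0.038],"fingers":0},{"dp":[0.002,-0.001,0.135],"rotation":[0,0,-0.038],"fingers":0},{"dp":[0.002,-0.001,0.155],"rotation":[0,0,-0.038],"fingers":0},{"dp":[0.002,-0.001,0.155],"rotation":[0,0,-0.038],"fingers":0}]' 30
python3 - <<'E'
from h import *
cv2.imwrite("pics/w2.png",arm.get_image("wrist")); go([.5516,-.2828,.0855],pose(16.1))
E
```

```text
clock: 2.2
position: [0.5503, -0.2842, 0.0853]
ee_rot: [-3.111, -0.435, 0.004]
force: [-1.2, -0.7, -0.0]
width: 0.523
dp [ 0.0007 -0.0012  0.001 ] rot [ 0.0006  0.0005 -0.0024]
```

View pics/w2.png

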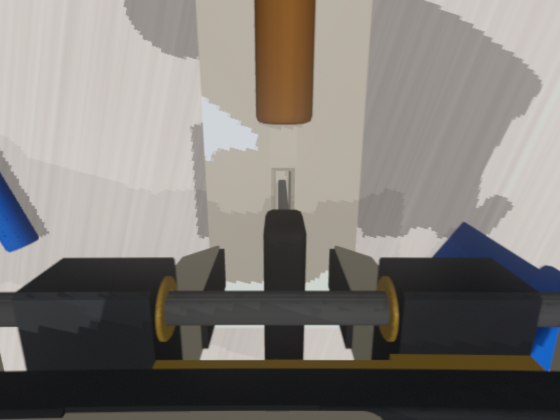

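```bash
python3 -m pendant '[{"dp":[0.003,-0.001,0.001],"rotation":[0,0,0],"fingers":0},{"dp":[0.003,-0.001,0.001],"rotation":[0,0,0],"fingers":1},{"dp":[0.003,-0.001,0.001],"rotation":[0,0,0],"fingers":1},{"dp":[0.003,-0.001,0.001],"rotation":[0,0,0],"fingers":1},{"dp":[0.003,-0.001,0.001],"rotation":[0,0,0],"fingers":1},{"dp":[0.003,-0.001,0.001],"rotation":[0,0,0],"fingers":1}]' 30
python3 - <<'E'
from h import *
cv2.imwrite("pics/w3.png",arm.get_image("wrist")); print(arm.observe())
E
```

```text
clock: 3.0
position: [0.5539, -0.2824, 0.0857]
ee_rot: [3.11, 0.436, -0.001]
force: [-1.0, -0.1, 2.3]
width: 0.171
{'clock': 3.05, 'joints': array([ 0.6536,  0.6076, -0.3998,  1.706 ,  0.2918,  0.8872,  0.4108]), 'dq': array([-0.0009,  0.0007, -0.0017, -0.0024,  0.001 , -0.0004, -0.0008]), 'joint_efforts': array([ -0.2297, -70.2513,  -6.8681, -25.5166,  -0.0653,  -0.3365,
        -0.0009]), 'position': array([ 0.5539, -0.2824,  0.0856]), 'ee_rot': array([ 3.1105,  0.4361, -0.0007]), 'force': array([-1.166 ,  0.006 ,  3.0086]), 'ft_torque': array([ 0.0383,  0.1629, -0.0089]), 'width': 0.1743264486333488}
```

View pics/w3.png

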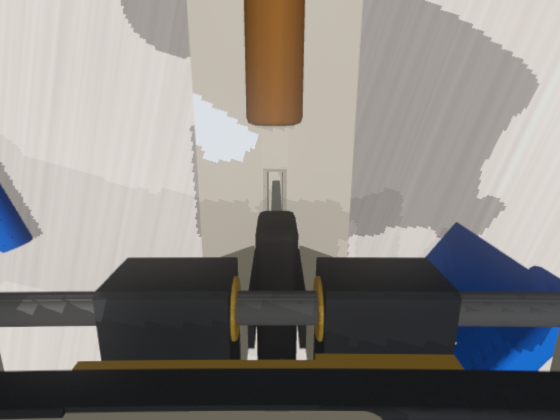

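```bash
python3 - <<'E'
from h import *
p,M=tool(); c=P("wrist")
for X in ((0,-.03,-.0328),(0,-.03,-.0048),(0,-.026,-.004),(0,-.026,.0295)): print(proj(c,p+M@np.array(X)))
go([.5335,-.11,.236],pose(-11.5))
E
```

```text
[[278.301  229.1821]]
[[277.9629 207.4278]]
[[277.9501 215.7534]]
[[277.676  196.5804]]
dp [ 0.0277 -0.1712 -0.1505] rot [0.0008 0.0004 0.4793]
```

```bash
python3 -m pendant '[{"dp":[0,0,-0.04],"rotation":[0,0,0],"fingers":1},{"dp":[0,0,-0.09],"rotation":[0,0,0],"fingers":1},{"dp":[0,0,-0.135],"rotation":[0,0,0],"fingers":1},{"dp":[0.005,-0.03,-0.15],"rotation":[0,0,0.1],"fingers":1},{"dp":[0.012,-0.075,-0.15],"rotation":[0,0,0.24],"fingers":1},{"dp":[0.02,-0.12,-0.15],"rotation":[0,0,0.36],"fingers":1},{"dp":[0.025,-0.155,-0.15],"rotation":[0,0,0.45],"fingers":1},{"dp":[0.028,-0.171,-0.15],"rotation":[0,0,0.479],"fingers":1},{"dp":[0.028,-0.171,-0.15],"rotation":[0,0,0.479],"fingers":1},{"dp":[0.028,-0.171,-0.15],"rotation":[0,0,0.479],"fingers":1}]'
python3 - <<'E'
from h import *
o=arm.observe(); c=P("wrist"); np.save("w4.npy",(c,o["position"],o["ee_rot"]),allow_pickle=True); cv2.imwrite("pics/w4.png",arm.get_image("wrist")); print(o)
E
```

```text
clock: 4.3
position: [0.5337, -0.1114, 0.2352]
ee_rot: [3.124, -0.315, -0.001]
force: [-0.5, 0.2, -1.3]
width: 0.173Traceback (most recent call last):
  File "<stdin>", line 2, in <module>
    arr = np.asanyarray(arr)
ValueError: setting an array element with a sequence. The requested array has an inhomogeneous shape after 1 dimensions. The detected shape was (3,) + inhomogeneous part.
```

```bash
cat >> h.py <<'E'
import pickle
def shot(name):
    o=arm.observe(); c=P("wrist"); im=arm.get_image("wrist"); cv2.imwrite(f"pics/{name}.png",im)
    pickle.dump((c,o["position"],R.from_rotvec(o["ee_rot"]).as_matrix()),open(name+".pkl","wb")); print(o["position"],o["clock"],o["force"],o["width"]); return im
def ld(name): return pickle.load(open(name+".pkl","rb"))
E
python3 -c "
from h import *
shot('w4')"
```

```text
[ 0.5337 -0.1114  0.2352] 4.3 [-0.5038  0.1612 -1.3209] 0.17262333357965548
```

View pics/w4.png

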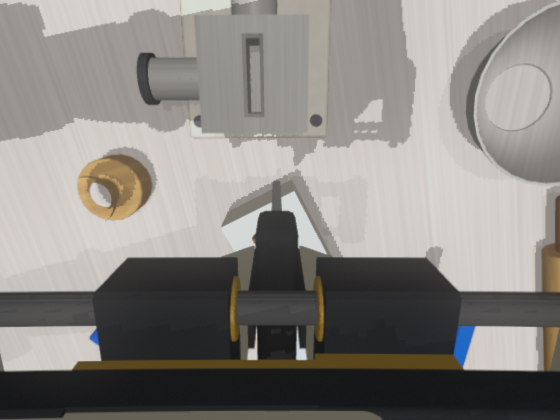

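```bash
python3 -c "
from h import *
im=cv2.imread('pics/w4.png'); crop(im,185,5,325,145,5,'pics/w4a.png'); crop(im,230,170,330,260,6,'pics/w4b.png')"
```

```text
(no output)
```

View pics/w4a.png

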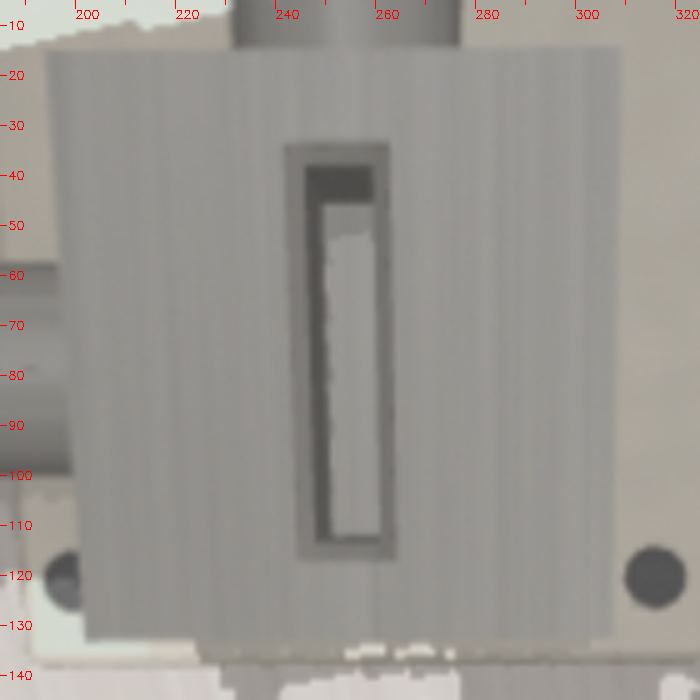

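View pics/w4b.png

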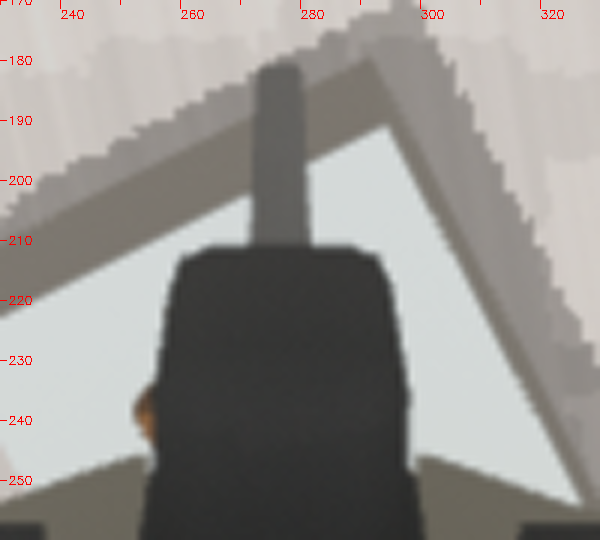

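```bash
python3 - <<'E'
from h import *
c,p,M=ld('w4')
B=[onz(c,q,.074) for q in [(192,15),(308.5,15),(306.5,132.5),(201,133)]]
for i in range(4): print(B[i],np.linalg.norm(B[i]-B[(i+1)%4]), end=' ')
print("centre block",np.mean(B,0))
for a,b in ((3,0),(2,1)): d=B[b]-B[a]; print("yaw",np.degrees(np.arctan2(-d[0],d[1])))
for a,b in ((0,1),(3,2)): d=B[b]-B[a]; print("yaw",np.degrees(np.arctan2(d[1],d[0])))
Sl=[onz(c,q,.074) for q in [(241.5,33.5),(262.5,33.5),(264,117),(244.5,117)]]
for i in range(4): print(Sl[i],np.linalg.norm(Sl[i]-Sl[(i+1)%4]),end=' ')
print("slot centre",np.mean(Sl,0))
for a,b in ((3,0),(2,1)): d=Sl[b]-Sl[a]; print("yaw",np.degrees(np.arctan2(-d[0],d[1])))
def f(x):
    oy,dz=x
    pr=proj(c,[p+M@np.array([0,-.03+oy,-.0048+dz]),p+M@np.array([0,-.026+oy,.0752+dz])]); return pr[:,1]-[211,180.3]
r=least_squares(f,[0,0]); print(r.x,proj(c,[p+M@np.array([0,-.03+r.x[0],-.0048+r.x[1]]),p+M@np.array([0,-.026+r.x[0],.0752+r.x[1]])]))
E
```

```text
[0.4969 0.0358 0.074 ] 0.09019099042568984 [0.5853 0.0179 0.074 ] 0.08912113607086558 [ 0.5681 -0.0695  0.074 ] 0.08938089074816849 [ 0.4804 -0.0521  0.074 ] 0.08941941073990073 centre block [ 0.5327 -0.017   0.074 ]
yaw -10.608383789165302
yaw -11.12683618343578
yaw -11.41146372621085
yaw -11.225186122840556
[0.5315 0.0157 0.074 ] 0.01649728193175429 [0.5476 0.0124 0.074 ] 0.06344573974507146 [ 0.5355 -0.0498  0.074 ] 0.016328947340254037 [ 0.5195 -0.0466  0.074 ] 0.06343153731724803 slot centre [ 0.5335 -0.0171  0.074 ]
yaw -10.901893567284498
yaw -11.054040330372153
[-0.0005 -0.0077] [[277.0436 211.    ]
 [276.732  180.3   ]]
```

```bash
python3 - <<'E'
from h import *
go([.5335,-.0165,.162],pose(-11.1))
E
```

```text
dp [-0.0193 -0.0932  0.0731] rot [ 0.0014  0.0005 -0.0078]
```

```bash
python3 -m pendant '[{"dp":[-0.01,-0.045,0],"rotation":[0,0,0],"fingers":1},{"dp":[-0.018,-0.085,0.02],"rotation":[0.001,0,-0.008],"fingers":1},{"dp":[-0.019,-0.093,0.05],"rotation":[0.001,0,-0.008],"fingers":1},{"dp":[-0.019,-0.093,0.073],"rotation":[0.001,0,-0.008],"fingers":1},{"dp":[-0.019,-0.093,0.073],"rotation":[0.001,0,-0.008],"fingers":1},{"dp":[-0.019,-0.093,0.073],"rotation":[0.001,0,-0.008],"fingers":1}]'
python3 - <<'E'
from h import *
im=shot('w5'); crop(im,200,120,360,260,5,'pics/w5a.png'); s=arm.get_image("scene"); crop(s,240,140,365,275,4,"pics/s5.png")
E
```

```text
clock: 5.1
position: [0.5344, -0.0175, 0.1629]
ee_rot: [3.126, -0.305, 0.001]
force: [0.4, 0.2, -2.0]
width: 0.175
[ 0.5344 -0.0175  0.1629] 5.1 [ 0.4332  0.1928 -1.9594] 0.17538840656848995
```

View pics/w5a.png

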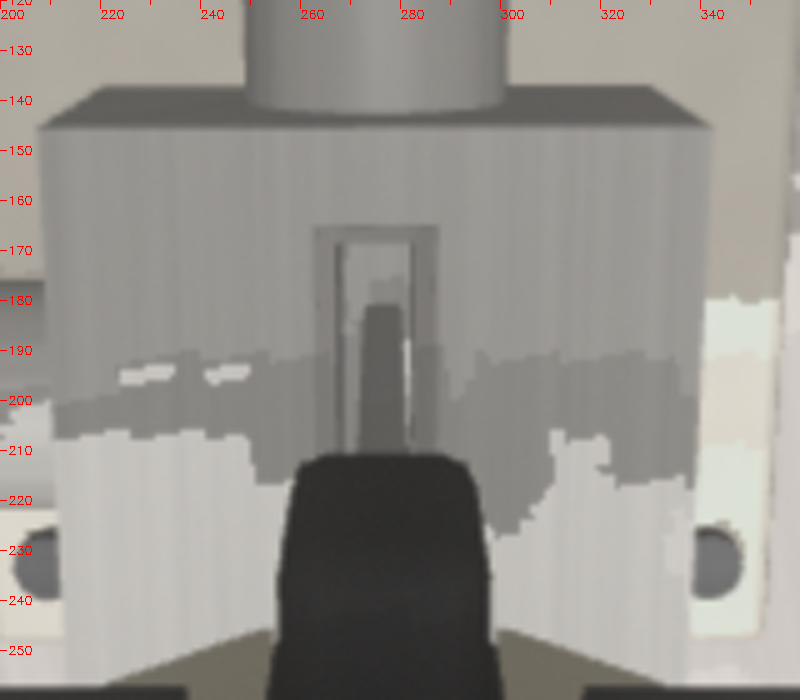

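View pics/s5.png

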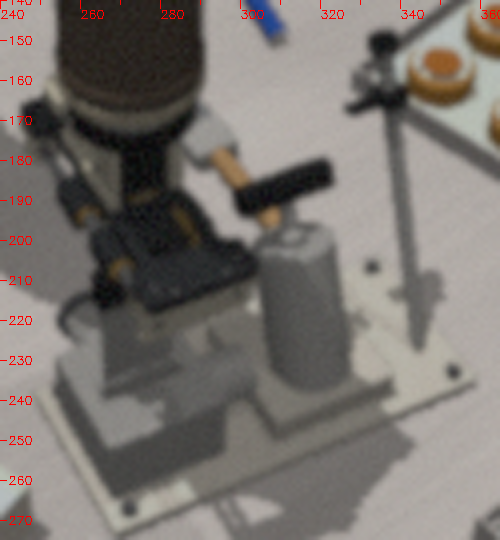

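View pics/w5.png

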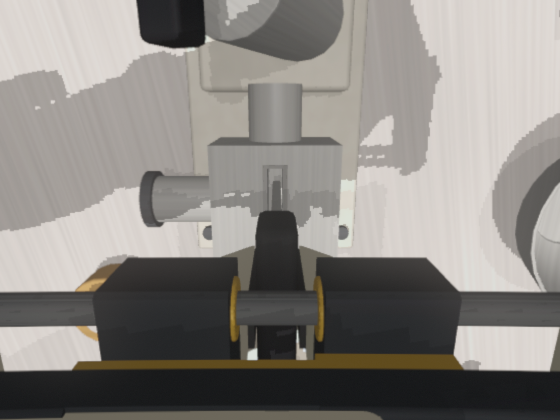

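```bash
python3 - <<'E'
from h import *
c,p,M=ld('w5')
for q in [(275.5,165),(274.5,168),(274.5,145)]:
    print(q,M.T@(onz(c,q,.074)-p))
o,d=ray(c,(275.5,180.5)); 
for dz in (0,-.004,-.0077):
    z=p[2]-(.0752+dz); print(dz,z,M.T@(onz(c,(275.5,180.5),z)-p))
print(M)
# width-based depth of block front edge
E
```

```text
(275.5, 165) [-0.0008 -0.0325  0.0889]
(274.5, 168) [-0.0015 -0.0305  0.0889]
(274.5, 145) [-0.0015 -0.0458  0.0889]
0 0.08767366706311776 [-0.0008 -0.0248  0.0752]
-0.004 0.09167366706311776 [-0.0008 -0.0256  0.0712]
-0.0077 0.09537366706311776 [-0.0008 -0.0264  0.0675]
[[ 0.9811 -0.1934  0.0003]
 [-0.1934 -0.9811 -0.0003]
 [ 0.0004  0.0002 -1.    ]]
```

```bash
python3 -m pendant '[{"dp":[-0.0003,-0.0013,0.0],"rotation":[0,0,0],"fingers":1},{"dp":[-0.0003,-0.0013,0.01],"rotation":[0,0,0],"fingers":1},{"dp":[-0.0003,-0.0013,0.02],"rotation":[0,0,0],"fingers":1},{"dp":[-0.0003,-0.0013,0.03],"rotation":[0,0,0],"fingers":1},{"dp":[-0.0003,-0.0013,0.03],"rotation":[0,0,0],"fingers":1}]'
python3 - <<'E'
from h import *
im=shot('w6'); crop(im,200,120,360,260,5,'pics/w6a.png')
E
```

```text
clock: 5.82
position: [0.5337, -0.0159, 0.132]
ee_rot: [3.126, -0.305, -0.002]
force: [-0.5, -0.5, -1.9]
width: 0.171
[ 0.5337 -0.0159  0.132 ] 5.825 [-0.455  -0.5375 -1.929 ] 0.17067396281926356
```

View pics/w6a.png

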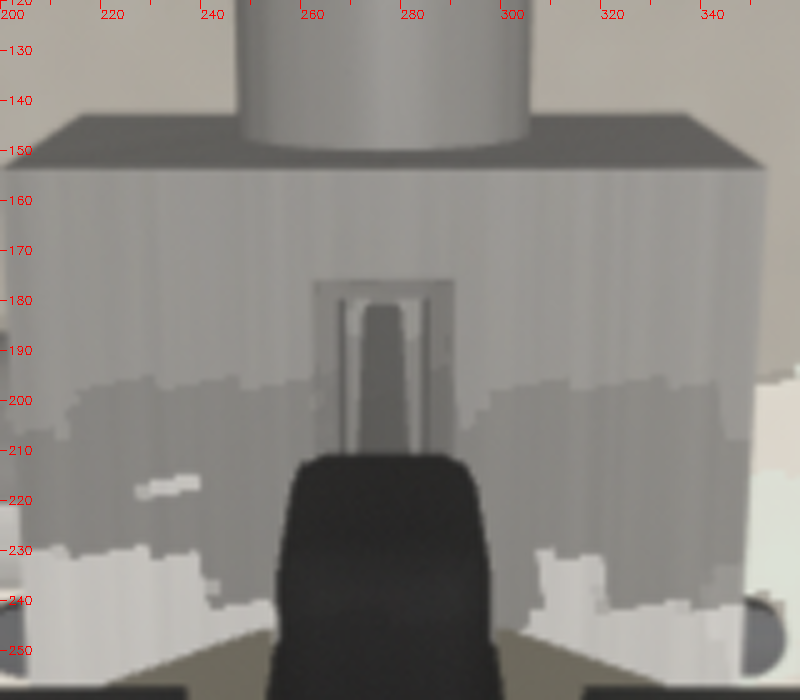

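```bash
python3 -m pendant '[{"dp":[0,0,0.01],"rotation":[0,0,0],"fingers":1},{"dp":[0,0,0.018],"rotation":[0,0,0],"fingers":1},{"dp":[0,0,0.024],"rotation":[0,0,0],"fingers":1},{"dp":[0,0,0.027],"rotation":[0,0,0],"fingers":1},{"dp":[0,0,0.027],"rotation":[0,0,0],"fingers":1}]'
python3 - <<'E'
from h import *
im=shot('w7'); crop(im,200,120,360,260,5,'pics/w7a.png')
E
```

```text
clock: 6.5
position: [0.5341, -0.0158, 0.1054]
ee_rot: [3.127, -0.305, -0.0]
force: [0.4, -0.7, -2.5]
width: 0.175
[ 0.5341 -0.0158  0.1054] 6.5 [ 0.4166 -0.7383 -2.5352] 0.17490145045623273
```

View pics/w7a.png

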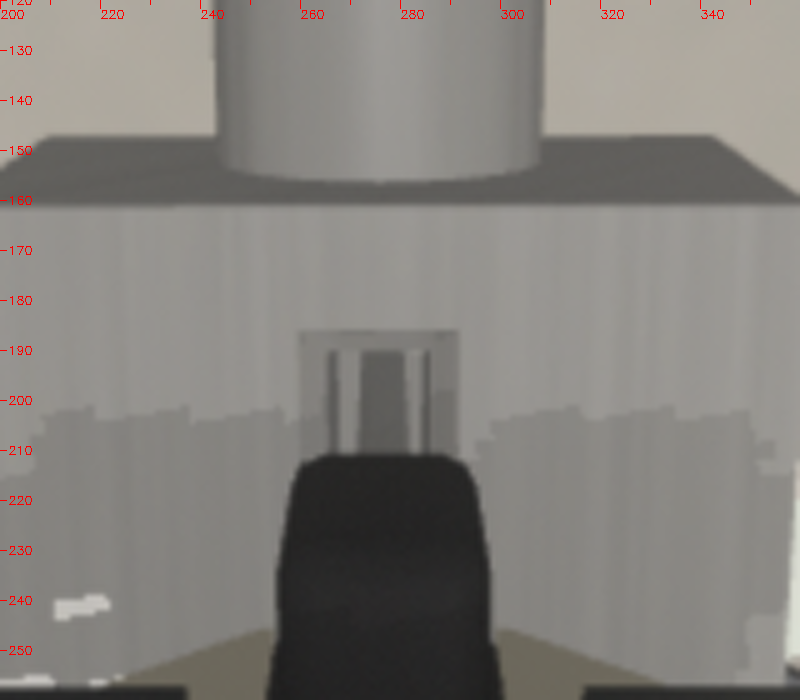

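```bash
python3 -m pendant '[{"dp":[0,0,0.002],"rotation":[0,0,0],"fingers":1},{"dp":[0,0,0.003],"rotation":[0,0,0],"fingers":1},{"dp":[0,0,0.003],"rotation":[0,0,0],"fingers":1}]'
python3 -m pendant '[{"dp":[0,0,0.001],"rotation":[0,0,0],"fingers":1},{"dp":[0,0,0.003],"rotation":[0,0,0],"fingers":1},{"dp":[0,0,0.003],"rotation":[0,0,0],"fingers":1}]'
```

```text
clock: 6.92
position: [0.535, -0.0157, 0.1046]
ee_rot: [3.126, -0.305, 0.003]
force: [-4.6, 0.1, 16.8]
width: 0.174
clock: 7.3
position: [0.5362, -0.0158, 0.1043]
ee_rot: [3.126, -0.305, 0.009]
force: [-6.6, -1.7, 25.9]
width: 0.174
```

```bash
python3 -m pendant '[{"dp":[-0.0015,0,0.0005],"rotation":[0,0,0],"fingers":1},{"dp":[-0.0015,0,0],"rotation":[0,0,0],"fingers":0},{"dp":[-0.0015,0,0],"rotation":[0,0,0],"fingers":0},{"dp":[-0.0015,0,0],"rotation":[0,0,0],"fingers":0},{"dp":[-0.0015,0,-0.01],"rotation":[0,0,0],"fingers":0},{"dp":[-0.0015,0,-0.04],"rotation":[0,0,0],"fingers":0},{"dp":[-0.0015,0,-0.09],"rotation":[0,0,0],"fingers":0},{"dp":[-0.0015,0,-0.12],"rotation":[0,0,0],"fingers":0},{"dp":[-0.0015,0,-0.12],"rotation":[0,0,0],"fingers":0}]'
python3 - <<'E'
from h import *
im=shot('w8')
E
```

```text
clock: 8.43
position: [0.5357, -0.015, 0.2275]
ee_rot: [3.126, -0.305, 0.017]
force: [0.4, 0.0, -1.2]
width: 0.499
[ 0.5357 -0.015   0.2275] 8.425 [ 0.4068  0.0067 -1.2218] 0.4994084411153713
```

View pics/w8.png

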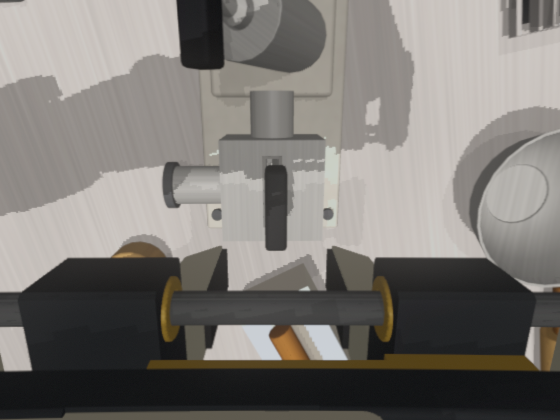

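```bash
python3 - <<'E'
from h import *
go([.57,.085,.29],pose(-11.1)); 
Z=R.from_euler('z',-11.1,degrees=True).as_matrix(); Bf=Z@R.from_euler('y',-22,degrees=True).as_matrix()
go(np.array([.521,.118,.167])+Bf@[-.03,-.03,.09],pose(-11.1,22))
E
```

```text
dp [ 0.0157 -0.1052 -0.0642] rot [ 0.0002 -0.0081 -0.001 ]
dp [-0.1007 -0.098  -0.0143] rot [ 0.0004  0.3758 -0.001 ]
```

```bash
python3 -m pendant '[{"dp":[0.004,-0.03,-0.06],"rotation":[0,-0.008,0],"fingers":0},{"dp":[0.012,-0.07,-0.064],"rotation":[0,-0.008,0],"fingers":0},{"dp":[0.016,-0.105,-0.064],"rotation":[0,-0.008,0],"fingers":0},{"dp":[0.016,-0.105,-0.064],"rotation":[0,-0.008,0],"fingers":0},{"dp":[0.016,-0.105,-0.064],"rotation":[0,-0.008,0],"fingers":0}]'
python3 - <<'E'
from h import *
im=shot('w9'); print(arm.observe()["joints"])
E
```

```text
clock: 9.1
position: [0.5697, 0.0841, 0.2887]
ee_rot: [3.125, -0.305, -0.003]
force: [-0.1, -0.8, 0.1]
width: 0.503
[0.5697 0.0841 0.2887] 9.1 [-0.0575 -0.8263  0.0913] 0.5029486734556651
[ 0.1064  0.3563 -0.475   1.5708  0.1691  1.2573 -0.5913]
```

View pics/w9.png

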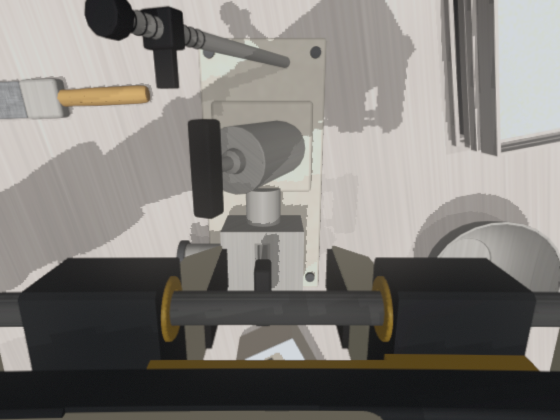

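```bash
python3 - <<'E'
from h import *
im=cv2.imread('pics/w9.png'); crop(im,80,0,340,230,3,'pics/w9a.png')
Z=R.from_euler('z',-11.1,degrees=True).as_matrix(); Bf=Z@R.from_euler('y',-22,degrees=True).as_matrix()
go(np.array([.521,.118,.167])+Bf@[-.03,-.03,.09],pose(-11.1,22))
E
```

```text
dp [-0.116   0.0058  0.0499] rot [ 0.0018  0.3852 -0.0017]
```

View pics/w9a.png

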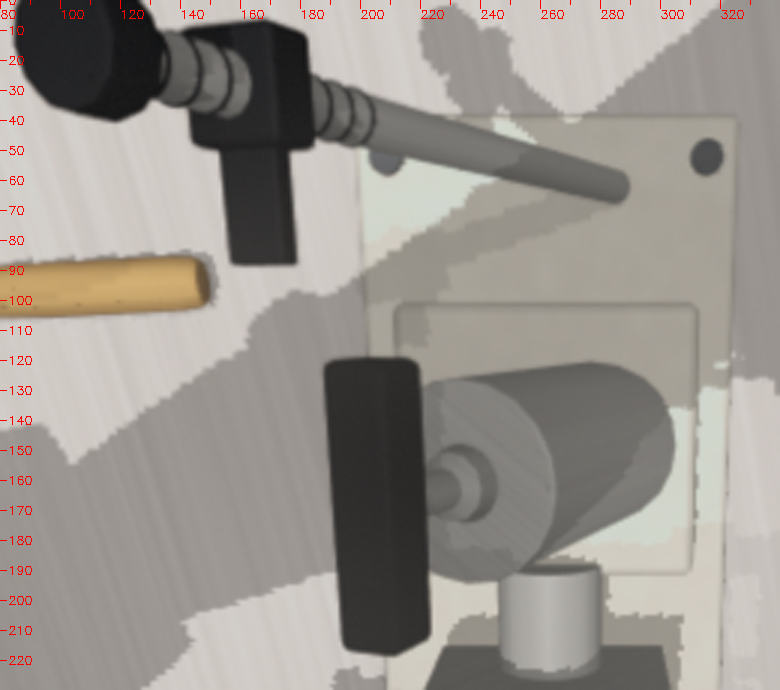

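```bash
python3 -m pendant '[{"dp":[-0.04,0,0.0],"rotation":[0,0.13,0],"fingers":0},{"dp":[-0.08,0.003,0.02],"rotation":[0,0.26,0],"fingers":0},{"dp":[-0.116,0.006,0.04],"rotation":[0.001,0.385,-0.001],"fingers":0},{"dp":[-0.116,0.006,0.05],"rotation":[0.001,0.385,-0.001],"fingers":0},{"dp":[-0.116,0.006,0.05],"rotation":[0.001,0.385,-0.001],"fingers":0}]'
python3 - <<'E'
from h import *
im=shot('w10'); print(arm.observe()["joints"]); crop(im,200,0,460,230,3,'pics/w10a.png')
E
```

```text
clock: 9.78
position: [0.4549, 0.0992, 0.2391]
ee_rot: [3.032, -0.297, 0.589]
force: [0.7, 0.2, 1.1]
width: 0.506
[0.4549 0.0992 0.2391] 9.775 [0.6907 0.161  1.1339] 0.5061407434918812
[ 0.0235  0.02   -0.5503  2.167   0.4093  0.7042 -1.0018]
```

View pics/w10.png

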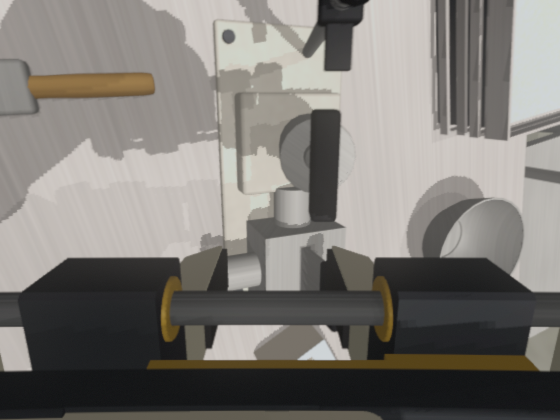

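View pics/w10a.png

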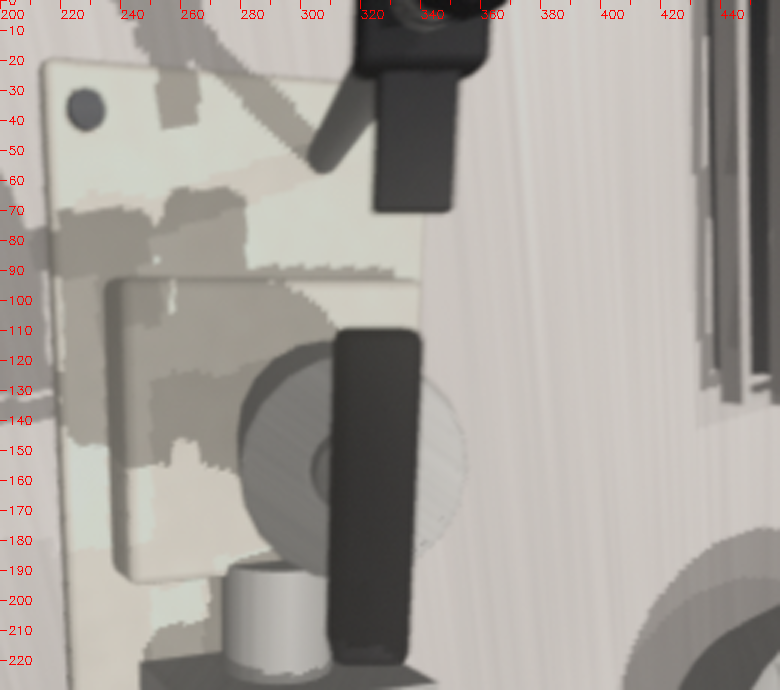

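```bash
cat > fit.py <<'E'
from h import *
import sys
C={'w9':ld('w9')[0],'w10':ld('w10')[0]}
f9=lambda x,y:np.array([80+x/3,y/3]); f10=lambda x,y:np.array([200+x/3,y/3])
def box(x0,x1,y0,y1,z0,z1): return np.array([[x,y,z] for x in(x0,x1) for y in(y0,y1) for z in(z0,z1)])
bar=box(-.009,.009,-.037,.037,-.01,.01); tng=box(-.007,.007,.057,.075,-.003,.003)
th=np.linspace(0,2*np.pi,73); disc=np.c_[.03*np.cos(th),.03*np.sin(th),0*th]
def N(a,b,side):
    d=(b-a)/np.linalg.norm(b-a); n=np.array([d[1],-d[0]]); return n*np.sign(n@side), (a+b)/2
obs=[]
def edge(cam,obj,a,b,side): n,m=N(a,b,np.array(side,float)); obs.append((cam,obj,n,n@m))
def ext(cam,obj,n,v): obs.append((cam,obj,np.array(n,float),v))
edge('w9','bar',f9(324,380),f9(341,630),(-1,0)); edge('w9','bar',f9(419,380),f9(430,620),(1,0)); ext('w9','bar',(0,-1),-358/3); ext('w9','bar',(0,1),656/3)
edge('w10','bar',f10(333,345),f10(328,645),(-1,0)); edge('w10','bar',f10(422,345),f10(409,650),(1,0)); ext('w10','bar',(0,-1),-329/3); ext('w10','bar',(0,1),665/3)
edge('w9','tng',f9(220,150),f9(231,262),(-1,0));edge('w9','tng',f9(290,150),f9(297,262),(1,0));ext('w9','tng',(0,1),265/3)
edge('w10','tng',f10(376,75),f10(373,208),(-1,0));edge('w10','tng',f10(458,75),f10(452,208),(1,0));ext('w10','tng',(0,1),212/3)
ext('w9','disc',(0,-1),-378/3);ext('w9','disc',(0,1),582/3);ext('w9','disc',(1,0),80+555/3)
ext('w10','disc',(-1,0),-(200+239/3));ext('w10','disc',(1,0),200+467/3)
def Bf(yaw): return R.from_euler('z',yaw,degrees=True).as_matrix()@R.from_euler('y',-22,degrees=True).as_matrix()
def model(x):
    B=Bf(x[3]);m=x[:3]; ob={'bar':bar+[0,0,x[4]],'tng':tng+[x[6],0,x[5]],'disc':disc}
    return np.array([ (proj(C[c],m+ob[o]@B.T)@n).max()-v for c,o,n,v in obs])
x0=np.array([.54,.113,.13,-11.1,.042,.085,0])
if __name__=="__main__":
    r=least_squares(model,x0,x_scale=[.01,.01,.01,1,.01,.01,.001],loss='soft_l1')
    print(r.x, "dbar-tip",r.x[5]-r.x[4]); 
    for o,e in zip(obs,model(r.x)): print(o[0],o[1],o[2].round(2),round(e,1))
    B=Bf(r.x[3]); print("bar",r.x[:3]+B@[0,0,r.x[4]],"tip",r.x[:3]+B@[r.x[6],.057,r.x[5]]); np.save('fit.npy',r.x)
    T=P("top");S=P("scene")
    for n,v in (("bar",[0,0,r.x[4]]),("tip",[r.x[6],.057,r.x[5]]),("knob",[0,.09,.127]),("mouth",[0,0,0])): X=r.x[:3]+B@v; print(n,X,proj(T,X),proj(S,X))
E
python3 fit.py
```

```text
[  0.5375   0.1152   0.1296 -10.86     0.0395   0.0799   0.0003] dbar-tip 0.040362665922493976
w9 bar [-1.    0.07] 0.4
w9 bar [ 1.   -0.05] 3.7
w9 bar [ 0. -1.] 1.7
w9 bar [0. 1.] 0.7
w10 bar [-1.   -0.02] 1.5
w10 bar [1.   0.04] 0.8
w10 bar [ 0. -1.] 1.2
w10 bar [0. 1.] 0.3
w9 tng [-1.   0.1] 1.2
w9 tng [ 1.   -0.06] 1.6
w9 tng [0. 1.] -0.0
w10 tng [-1.   -0.02] 1.4
w10 tng [1.   0.05] 1.0
w10 tng [0. 1.] 1.2
w9 disc [ 0. -1.] 1.1
w9 disc [0. 1.] 0.6
w9 disc [1. 0.] 0.2
w10 disc [-1.  0.] 0.9
w10 disc [1. 0.] 0.0
bar [0.523  0.118  0.1663] tip [0.5192 0.1767 0.2038]
bar [0.523  0.118  0.1663] [[228.3173 216.9917]] [[310.7196 187.1993]]
tip [0.5192 0.1767 0.2038] [[205.9619 216.6522]] [[326.8139 167.4478]]
knob [0.5078 0.2125 0.2474] [[189.9866 218.9373]] [[335.0875 147.8972]]
mouth [0.5375 0.1152 0.1296] [[230.6052 213.5317]] [[312.6678 199.7251]]
```

```bash
python3 - <<'E'
from h import *
x=np.load('fit.npy'); Z=R.from_euler('z',-11.1,degrees=True).as_matrix(); B=Z@R.from_euler('y',-22,degrees=True).as_matrix()
bar=np.array([.523,.118,.1663])
for h in (.05,-.0188): go(bar+B@[0,0,h],pose(-11.1,22))
p,M=tool(); print("TCP in bar frame",B.T@(p-bar))
E
```

```text
dp [ 0.0298 -0.0308  0.0416] rot [ 0.0007 -0.0005 -0.0024]
dp [ 0.0298 -0.0308  0.1104] rot [ 0.0007 -0.0005 -0.0024]
TCP in bar frame [-0.0299 -0.0307  0.0916]
```

```bash
python3 -m pendant '[{"dp":[0.03,-0.031,0],"rotation":[0,0,0],"fingers":0},{"dp":[0.03,-0.031,0.02],"rotation":[0,0,-0.002],"fingers":0},{"dp":[0.03,-0.031,0.04],"rotation":[0,0,-0.002],"fingers":0},{"dp":[0.03,-0.031,0.04],"rotation":[0,0,-0.002],"fingers":0}]'
python3 - <<'E'
from h import *
im=shot('w11')
S=arm.get_image("scene"); crop(S,280,120,365,210,6,'pics/s11.png')
E
```

```text
clock: 10.32
position: [0.5057, 0.1214, 0.2137]
ee_rot: [3.033, -0.299, 0.587]
force: [-0.6, 0.9, 0.4]
width: 0.502
[0.5057 0.1214 0.2137] 10.325 [-0.5984  0.8815  0.3984] 0.5018201437929876
```

View pics/w11.png

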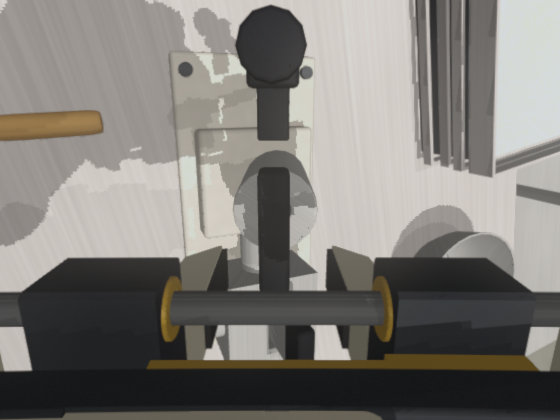

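View pics/s11.png

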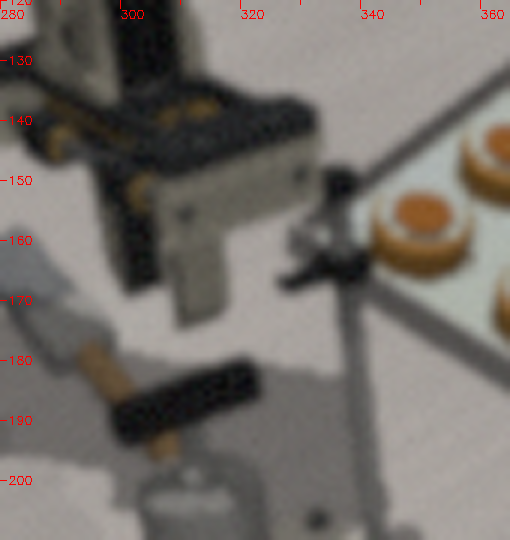

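```bash
python3 - <<'E'
from h import *
c,p,M=ld('w11'); bar=np.array([.523,.118,.1663]); print(M.T@(bar-p), proj(c,p), proj(c,bar))
B=R.from_euler('z',-11.1,degrees=True).as_matrix()@R.from_euler('y',-22,degrees=True).as_matrix()
go(bar+B@[0,0,-.0188],pose(-11.1,22))
E
```

```text
[-0.0014 -0.0001  0.0505] [[277.6869 266.041 ]] [[275.0639 229.4838]]
dp [-0.0015  0.0006  0.0707] rot [ 0.0001 -0.0007 -0.0019]
```

```bash
python3 -m pendant '[{"dp":[-0.0015,0.0003,0.02],"rotation":[0,0,0],"fingers":0},{"dp":[-0.0015,0.0003,0.045],"rotation":[0,0,0],"fingers":0},{"dp":[-0.0015,0.0003,0.062],"rotation":[0,0,0],"fingers":0},{"dp":[-0.0015,0.0003,0.069],"rotation":[0,0,0],"fingers":0},{"dp":[-0.0015,0.0003,0.069],"rotation":[0,0,0],"fingers":0},{"dp":[-0.0015,0.0003,0.069],"rotation":[0,0,0],"fingers":0}]'
python3 - <<'E'
from h import *
im=shot('w12')
S=arm.get_image("scene"); crop(S,280,120,365,210,6,'pics/s12.png')
E
```

```text
clock: 11.18
position: [0.5297, 0.1173, 0.1514]
ee_rot: [3.034, -0.298, 0.593]
force: [-0.4, -0.5, -0.1]
width: 0.499
[0.5297 0.1173 0.1514] 11.175 [-0.3765 -0.5191 -0.0736] 0.49854240752794066
```

View pics/w12.png

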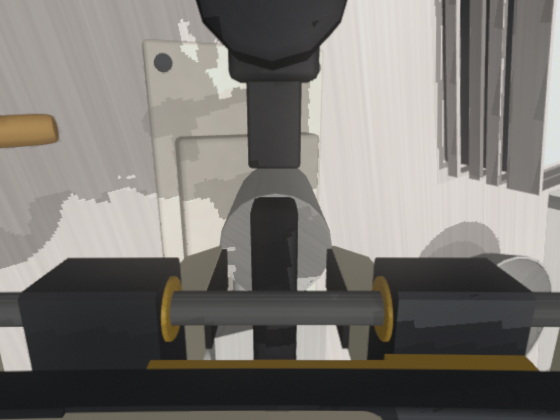

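View pics/s12.png

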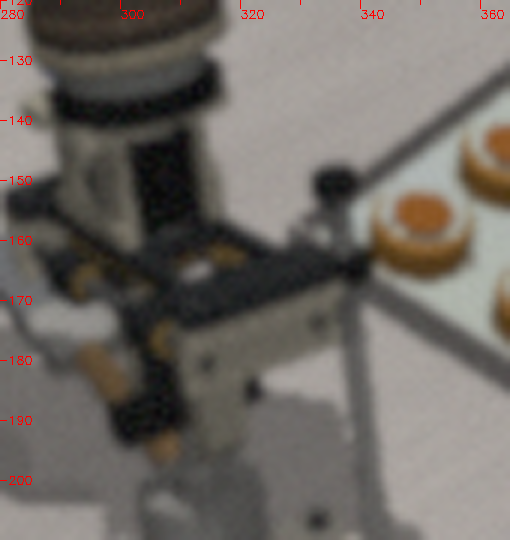

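```bash
python3 - <<'E'
from h import *
S=P("scene");c,p,M=ld('w12')
for X in ([.095,-.0375,-.0658],[.095,.0375,-.0658],[.065,-.0375,-.0658],[.065,.0375,-.0658],[.03,-.0095,0],[-.03,-.0095,0],[.03,-.095,-.0658]): print(X,proj(S,p+M@np.array(X)))
x=np.load('fit.npy')
bar=np.array([.523,.118,.1663]); print(M.T@(bar-p))
from fit import Bf
m=x[:3];B=Bf(x[3])
for v in ([0,.057,x[5]],[0,.075,x[5]],[0,.057,x[4]]): print(proj(c,m+B@v), proj(S,m+B@v))
E
```

```text
[0.095, -0.0375, -0.0658] [[338.8889 177.6178]]
[0.095, 0.0375, -0.0658] [[313.1331 187.177 ]]
[0.065, -0.0375, -0.0658] [[332.8239 173.9701]]
[0.065, 0.0375, -0.0658] [[307.5265 183.2368]]
[0.03, -0.0095, 0] [[320.1139 195.0641]]
[-0.03, -0.0095, 0] [[309.7708 187.6704]]
[0.03, -0.095, -0.0658] [[344.4041 163.3087]]
[-0.0006  0.0006 -0.0163]
[[275.4043 166.961 ]] [[326.7497 167.4104]]
[[274.9194  98.4613]] [[332.3479 165.3762]]
[[275.4026 148.6193]] [[328.4821 180.5354]]
```

```bash
python3 -m pendant '[{"dp":[-0.001,0.0003,0.002],"rotation":[0,0,0],"fingers":0},{"dp":[-0.001,0.0003,0.002],"rotation":[0,0,0],"fingers":1},{"dp":[-0.001,0.0003,0.002],"rotation":[0,0,0],"fingers":1},{"dp":[-0.001,0.0003,0.002],"rotation":[0,0,0],"fingers":1},{"dp":[-0.001,0.0003,0.002],"rotation":[0,0,0],"fingers":1}]' 40
python3 - <<'E'
from h import *
im=shot('w13'); o=arm.observe(); print(o["force"],o["ft_torque"]); p,M=tool(); print("force in tool",M.T@o["force"],M.T@(o["ft_torque"]))
B=R.from_euler('z',-11.1,degrees=True).as_matrix()@R.from_euler('y',-22,degrees=True).as_matrix()
print("rot err to barrel deg",np.degrees(R.from_matrix(M.T@pose(-11.1,22)).as_rotvec())," axis up in tool", M.T@B[:,2])
E
```

```text
clock: 11.9
position: [0.5296, 0.1169, 0.1492]
ee_rot: [3.034, -0.298, 0.593]
force: [1.3, -0.5, -0.0]
width: 0.194
[0.5296 0.1169 0.1492] 11.9 [ 1.3195 -0.5446 -0.0261] 0.1939584950636383
[ 0.5851  0.2145 -0.4122] [-0.0096  0.0827 -0.0571]
force in tool [ 0.3377 -0.3237  0.5826] [-0.0451 -0.0792  0.0434]
rot err to barrel deg [-0.025  -0.119  -0.1253]  axis up in tool [ 0.0021 -0.0004 -1.    ]
```

View pics/w13.png

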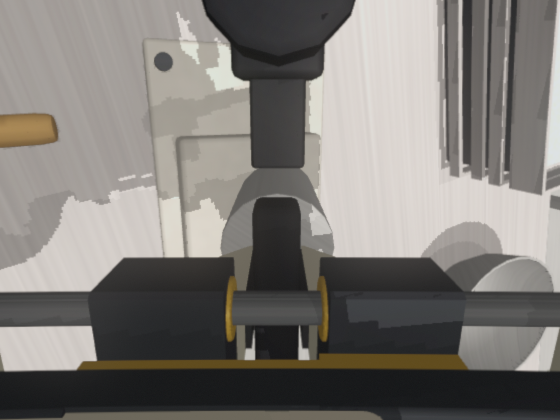

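```bash
python3 -m pendant '[{"dp":[0,0,-0.005],"rotation":[0,0,0],"fingers":1},{"dp":[0,0,-0.01],"rotation":[0,0,0],"fingers":1},{"dp":[0,0,-0.015],"rotation":[0,0,0],"fingers":1},{"dp":[0,0,-0.02],"rotation":[0,0,0],"fingers":1},{"dp":[0,0,-0.02],"rotation":[0,0,0],"fingers":1}]'
python3 - <<'E'
from h import *
_,p0,M0=ld('w13')
im=shot('w14'); o=arm.observe(); p,M=tool(); print("moved in tool",M0.T@(p-p0),"force in tool",M.T@o["force"],M.T@(o["ft_torque"]),np.degrees(R.from_matrix(M.T@pose(-11.1,22)).as_rotvec()))
E
```

```text
clock: 12.58
position: [0.522, 0.1184, 0.1681]
ee_rot: [3.034, -0.298, 0.594]
force: [1.8, -0.4, -3.4]
width: 0.191
[0.522  0.1184 0.1681] 12.575 [ 1.7603 -0.4455 -3.3586] 0.19146710778528955
moved in tool [-0.0001 -0.0001 -0.0203] force in tool [-0.2911  0.5004  2.9291] [ 0.0084 -0.2302 -0.0383] [-0.0299 -0.1323 -0.12  ]
```

View pics/w14.png

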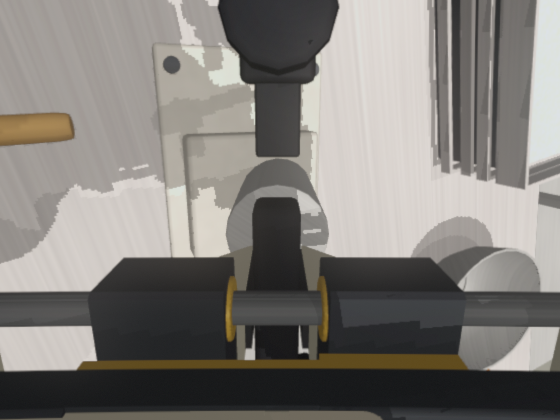

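```bash
python3 - <<'E'
from h import *
a=cv2.imread('pics/w13.png');b=cv2.imread('pics/w14.png')
crop(a,220,60,340,220,4,'pics/z13.png');crop(b,220,60,340,220,4,'pics/z14.png')
u=cv2.imread('pics/z13.png');v=cv2.imread('pics/z14.png'); g=np.zeros((640,800,3),np.uint8)
cv2.imwrite('pics/z1314.png',np.hstack([u[:,:390],v[:,:390]])[:600])
# row profiles
for n,im in (('13',a),('14',b)):
    for r in (120,140,150,155,163): print(n,r,''.join(f"{int(x)} " for x in im[r,240:312].mean(1)))
E
```

```text
13 120 169 169 169 170 169 169 169 169 169 161 90 52 54 58 61 61 61 61 61 62 62 62 61 62 61 62 63 62 62 63 63 63 64 64 64 64 65 64 64 66 66 65 66 65 65 67 67 67 67 68 68 69 69 69 70 71 71 71 72 72 73 74 69 65 75 134 162 165 173 211 217 217 
13 140 157 157 157 157 157 158 157 158 159 156 129 66 51 55 60 60 60 61 60 61 60 60 60 61 61 61 61 62 61 61 62 63 61 63 63 63 64 63 64 64 65 65 66 66 67 66 66 67 67 68 68 68 68 69 69 71 71 71 71 71 72 72 67 64 86 157 164 164 164 164 164 164 
13 150 164 164 164 163 164 164 164 164 164 164 156 77 52 55 60 59 60 61 60 60 59 61 60 61 61 61 61 60 60 61 60 61 62 61 62 62 62 62 63 64 64 64 65 65 65 66 66 66 67 67 68 69 69 69 69 70 70 71 71 72 73 70 67 65 94 158 164 165 164 164 164 164 
13 155 166 165 165 165 165 164 164 164 164 164 158 77 49 54 58 59 60 60 59 59 60 59 59 60 60 61 59 60 60 61 61 61 62 61 61 62 62 63 62 63 63 64 64 64 65 66 66 66 66 67 68 67 69 69 69 70 71 71 71 72 72 70 66 69 111 159 164 165 164 165 164 164 
13 163 164 164 164 164 163 164 164 164 164 164 158 89 48 49 56 59 59 60 59 59 59 59 59 59 60 60 60 60 60 60 60 61 60 60 60 60 61 62 
[... 690 characters left out ...]
4 60 61 61 61 61 60 63 62 63 62 63 63 63 63 64 64 64 65 65 65 65 67 67 68 68 68 68 68 69 69 70 70 71 72 73 73 73 73 74 72 67 85 156 164 164 164 164 165 164 164 164 164 164 175 
14 155 166 165 164 164 164 164 163 163 162 162 163 162 162 163 163 157 113 64 57 59 58 58 58 58 58 58 58 59 58 59 58 59 60 59 59 59 59 59 60 61 61 62 62 62 63 62 63 63 64 64 65 65 66 67 67 68 67 70 86 136 160 163 163 164 164 164 164 164 164 164 165 173 
14 163 163 163 162 163 163 163 164 163 163 164 164 164 164 164 164 164 164 163 160 156 131 106 97 92 92 91 91 91 93 94 93 94 94 94 94 95 95 96 96 96 96 97 98 99 99 99 99 100 100 101 102 102 102 104 106 110 125 145 158 162 163 163 163 164 164 164 165 165 165 165 172 211
```

View pics/z1314.png

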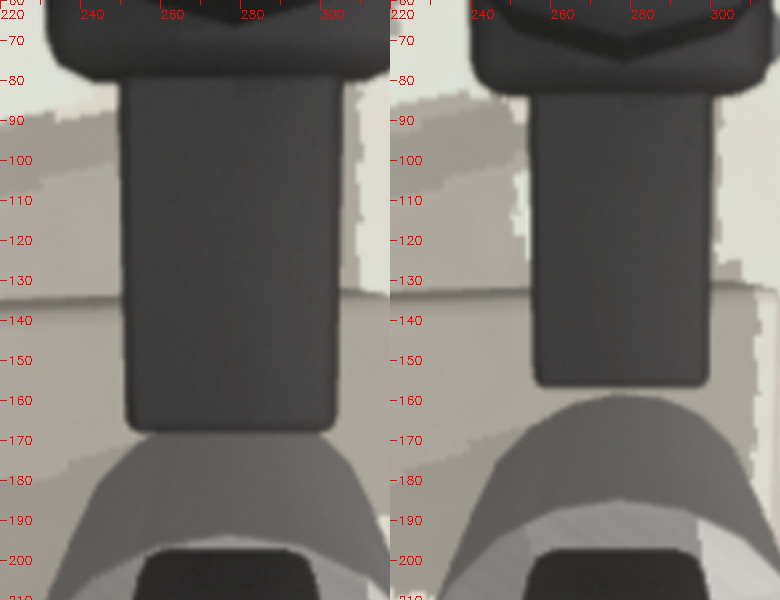

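```bash
python3 - <<'E'
from h import *
a=cv2.imread('pics/w11.png'); crop(a,220,50,340,250,3,'pics/z11.png'); b=cv2.imread('pics/w12.png'); crop(b,200,60,350,255,3,'pics/z12.png')
u=cv2.imread('pics/z11.png');v=cv2.imread('pics/z12.png'); n=max(len(u),len(v))
u=np.pad(u,((0,n-len(u)),(0,0),(0,0)));v=np.pad(v,((0,n-len(v)),(0,0),(0,0)));cv2.imwrite('pics/z1112.png',np.hstack([u,v])[:600,:800])
E
```

```text
(no output)
```

View pics/z1112.png

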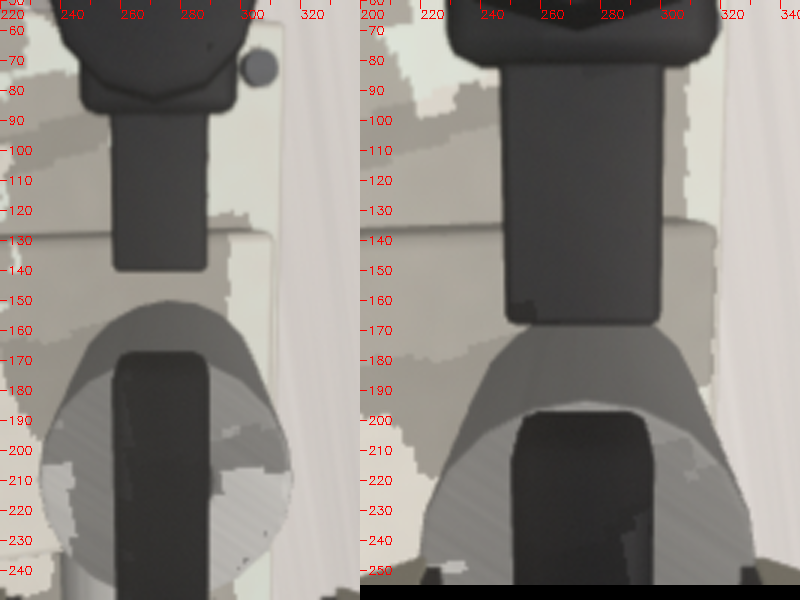

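```bash
cat > fit2.py <<'E'
import fit
from fit import *
for n in ('w11','w12','w13','w14'): C[n]=ld(n)[0]
f11=lambda x,y:np.array([220+x/3,50+y/3]); f12=lambda x,y:np.array([200+(x-360)/3,60+y/3])
edge('w11','tng',f11(112,150),f11(114,255),(-1,0));edge('w11','tng',f11(209,150),f11(207,255),(1,0));ext('w11','tng',(0,1),50+271/3)
edge('w11','bar',f11(114,380),f11(115,580),(-1,0));edge('w11','bar',f11(208.5,400),f11(209,580),(1,0));ext('w11','bar',(0,-1),-(50+352/3))
ext('w11','disc',(-1,0),-(220+40/3));ext('w11','disc',(1,0),220+292/3)
edge('w12','tng',f12(500,150),f12(506,300),(-1,0));edge('w12','tng',f12(662,150),f12(660,300),(1,0));ext('w12','tng',(0,1),60+325/3)
ext('w12','bar',(0,-1),-(60+411/3))
ext('w12','disc',(-1,0),-(200+61/3));ext('w12','disc',(1,0),200+393/3)
n3=len(obs)
A=np.array
edge('w13','tng',A([250.2,140]),A([250.8,163]),(-1,0));edge('w13','tng',A([304.4,140]),A([303.9,163]),(1,0));ext('w13','tng',(0,1),167.5)
edge('w14','tng',A([254.8,120]),A([255.1,150]),(-1,0));edge('w14','tng',A([299.8,120]),A([299.4,150]),(1,0));ext('w14','tng',(0,1),156.5)
def model(x,fixed=None):
    if fixed is not None: x=x.copy(); x[4]=fixed
    B=Bf(x[3]);m=x[:3]; ob={'bar':bar+[0,0,x[4]],'tng':tng+[x[6],0,x[5]],'disc':disc}
    sh={'bar':x[7],'tng':x[8],'disc':x[9]}
    return A([ (proj(C[c],m+ob[o]@B.T)@n).max()-v-sh[o]+(.33 if i<n3 else 0)*(n.sum()) *-1*-1 for i,(c,o,n,v) in enumerate(obs)])
if __name__=="__main__":
  for fx in (None,.042):
    r=least_squares(model,np.r_[fit.x0,1,1,.5],x_scale=[.01,.01,.01,1,.01,.01,.001,1,1,1],loss='soft_l1',args=(fx,))
    x=r.x.copy(); 
    if fx: x[4]=fx
    print(x,"delta",x[5]-x[4],"cost",r.cost)
    e=model(x); print([f"{o[0]}{o[1]}{o[2].round(0)}:{v:.1f}" for o,v in zip(obs,e) if abs(v)>1.0])
    J=r.jac; cov=np.linalg.pinv(J.T@J); print("sd/px s_bar,s_tip,delta", np.sqrt(cov[4,4]),np.sqrt(cov[5,5]),np.sqrt(cov[4,4]+cov[5,5]-2*cov[4,5]))
    np.save('fit2.npy',x)
E
python3 fit2.py
```

```text
[  0.5377   0.1152   0.1283 -10.9457   0.0432   0.0813  -0.       1.5351
   0.7524   0.7763] delta 0.03808711180764483 cost 4.596618097132969
['w9tng[-1.  0.]:1.1', 'w10tng[-1. -0.]:1.4', 'w10disc[1. 0.]:-1.2', 'w11bar[-1.  0.]:-1.0']
sd/px s_bar,s_tip,delta 0.0017833121697362316 0.0017192660605211683 0.0011965598223646647
[  0.5374   0.1153   0.1292 -10.9365   0.042    0.0803  -0.0001   1.5343
   0.7465   0.848 ] delta 0.03832136265814091 cost 4.818825678589828
['w9tng[-1.  0.]:1.0', 'w10tng[-1. -0.]:1.5', 'w11bar[-1.  0.]:-1.1', 'w12disc[1. 0.]:1.0']
sd/px s_bar,s_tip,delta 8.387798454958148e-14 0.0010645357833587493 0.001064535784343482
```

```bash
python3 -m pendant '[{"dp":[0,0,-0.005],"rotation":[0,0,0],"fingers":1},{"dp":[0,0,-0.01],"rotation":[0,0,0],"fingers":1},{"dp":[0,0,-0.015],"rotation":[0,0,0],"fingers":1},{"dp":[0,0,-0.018],"rotation":[0,0,0],"fingers":1},{"dp":[0,0,-0.018],"rotation":[0,0,0],"fingers":1},{"dp":[0,0,-0.018],"rotation":[0,0,0],"fingers":1}]'
python3 - <<'E'
from h import *
_,p0,M0=ld('w13')
im=shot('w15'); o=arm.observe(); p,M=tool(); print("moved in tool",M0.T@(p-p0),"force in tool",M.T@o["force"],M.T@(o["ft_torque"]),np.degrees(R.from_matrix(M.T@pose(-11.1,22)).as_rotvec()))
S=arm.get_image("scene"); crop(S,260,110,360,220,5,'pics/s15.png'); T=arm.get_image("top");crop(T,180,180,300,255,6,"pics/t15.png")
crop(im,220,60,340,220,4,'pics/z15.png')
E
```

```text
clock: 13.38
position: [0.5154, 0.1198, 0.1846]
ee_rot: [3.034, -0.298, 0.594]
force: [1.3, 0.1, -2.1]
width: 0.196
[0.5154 0.1198 0.1846] 13.375 [ 1.2648  0.1039 -2.0844] 0.1955470685036962
moved in tool [-0.0001 -0.0001 -0.0382] force in tool [ 0.3697 -0.5637  1.3317] [-0.0096 -0.398  -0.0378] [-0.0351 -0.1345 -0.1164]
```

View pics/z15.png

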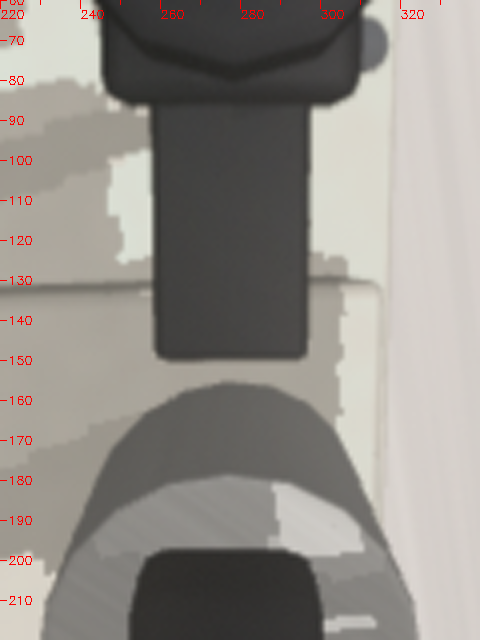

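View pics/s15.png

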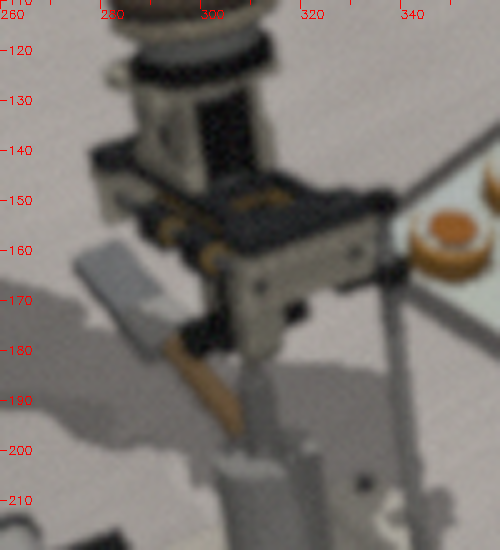

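View pics/t15.png

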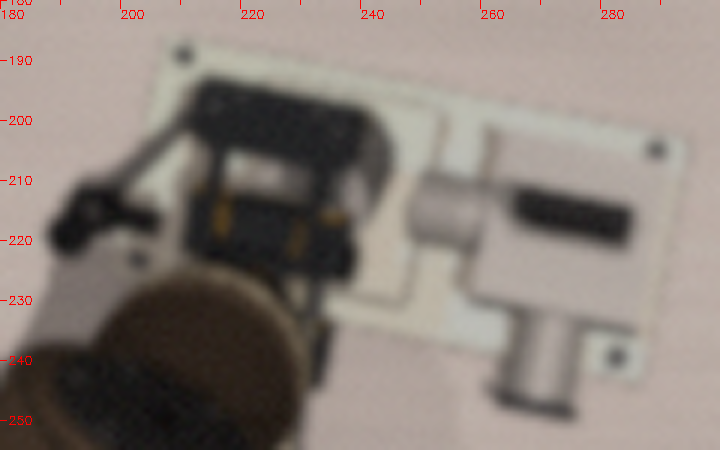

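```bash
python3 - <<'E'
import fit2
from fit2 import *
im=cv2.imread('pics/w15.png').mean(2)
def cross(row):
    a=im[row]; m=110; i=next(k for k in range(245,275) if a[k]<m); l=i-1+(a[i-1]-m)/(a[i-1]-a[i])
    j=next(k for k in range(285,315) if a[k]>m); r=j-1+(m-a[j-1])/(a[j]-a[j-1]); return l,r
L={r:cross(r) for r in (110,125,140,145)}; print(L); print(im[144:156,277].round())
C['w15']=ld('w15')[0]
edge('w15','tng',A([L[110][0],110]),A([L[145][0],145]),(-1,0));edge('w15','tng',A([L[110][1],110]),A([L[145][1],145]),(1,0));ext('w15','tng',(0,1),149.5)
for loss in ('linear','soft_l1'):
  for fx in (None,.042):
    r=least_squares(model,np.r_[fit.x0,1,1,.5],x_scale=[.01,.01,.01,1,.01,.01,.001,1,1,1],loss=loss,args=(fx,)); x=r.x
    if fx:x[4]=fx
    print(loss,fx,x,"delta",x[5]-x[4],r.cost)
B=Bf(x[3]);S=P("scene")
for s in (x[4]+.0382,):
  for v in ([0,.037,s],[0,-.037,s],[0,0,s],[0,.057,x[5]]): print(proj(S,x[:3]+B@v))
E
```

```text
{110: (np.float64(257.9512987012987), np.float64(296.43689320388347)), 125: (np.float64(257.7142857142857), np.float64(296.5853658536585)), 140: (np.float64(257.986301369863), np.float64(296.5748502994012)), 145: (np.float64(257.9731543624161), np.float64(296.3609756097561))}
[ 68.  68.  68.  67.  64.  82. 135. 159. 162. 162. 157. 130.]
linear None [  0.5377   0.1152   0.1284 -10.9441   0.0431   0.0812  -0.       1.5358
   0.8072   0.7702] delta 0.038120973706602855 5.474377880598869
linear 0.042 [  0.5374   0.1152   0.1292 -10.9374   0.042    0.0803  -0.       1.525
   0.8126   0.8495] delta 0.03832787640351871 5.713082726943588
soft_l1 None [  0.5377   0.1152   0.1283 -10.9449   0.0432   0.0813  -0.0001   1.5342
   0.7735   0.7794] delta 0.03809978918846329 4.6521584710262065
soft_l1 0.042 [  0.5374   0.1152   0.1292 -10.9356   0.042    0.0803  -0.0001   1.5286
   0.7696   0.8449] delta 0.03833559938265441 4.8690997708835475
[[320.4541 169.678 ]]
[[296.598  178.3267]]
[[308.6435 173.9584]]
[[326.7358 167.3556]]
```

```bash
python3 - <<'E'
from h import *
o=arm.observe();print(o["clock"],o["force"],o["width"],o["position"]); print(arm.sign_off())
E
```

```text
13.525 [ 1.2683 -0.4549 -2.103 ] 0.19852622871703599 [0.5154 0.1198 0.1845]
the job is handed in; nothing more can be done
None
```

The blade is in the outlet slot and released. The plunger is drawn up level with the pointer, and the gripper still holds it there. I handed the job in at 13.5 s of the 48 s allowed, and it gave no verdict.

- **Blade:** I lifted it from the rack, lowered it into the slot and let go. It met the slot floor at TCP height 0.1046 m; fully home should be about 0.104 m. The press on the floor peaked at about 26 N. Later pictures show it standing in the slot.
- **Plunger:** I gripped it by the crossbar and drew it 38.2 mm along the barrel axis. The camera fit, made from several wrist views, put the pointer 38.1 to 38.3 mm above the crossbar's start. Sideways force stayed under 1 N. The crossbar did not slip in the grip, and about 52 mm of rod is still in the bore.
- **Pointer:** It sits in the same place in the top view before and after, so it was not touched. I did not recheck the scraper and the other items after the blade came out, but nothing was hit.
- **Disagreements:**
  - A first fit from only two views gave 40.4 mm, and a rough check from the pointer's width in the pictures gave 38 to 44 mm. I trusted the later fit and put its uncertainty at about 1 mm.
  - The scene camera's view of the crossbar was partly hidden by the gripper, so it confirms the level only roughly.

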